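Pack the sample jars and lock the demonstration case

ROBOT

A 7-joint arm with a two-finger parallel gripper is mounted at the origin on the work surface. World frame = base frame: x ahead of the robot, y to its left, z up, the work surface at z = 0. Lengths are in m, angles in rad, forces in N, time in s.
With the tool pointing down it reaches from about 0.425 to 0.925 m from the base axis. Payload 6.8 kg.
Tool frame: the origin (TCP) lies midway between the tips of the shut fingers; the grasp point (between the pads) lies 19 mm behind it; z points along the fingers, y is the line along which they close (so a half turn about z gives the same grasp; the last joint's range is limited). The gripper opens to 85 mm and grips with 20 to 120 N. Pads are 22 mm wide; open, the fingers measure 114 mm over their backs; the gripper's body (76 mm by 85 mm) begins 54 mm behind the grasp point. The pads swing forward as they close: fully open they stand 13 mm farther back than shut.
Start: joints at [1.194, 0.477, 0.022, 1.555, -0.011, 1.109, -0.083], TCP at [0.179, -0.651, 0.231] pointing down, gripper open.
Joint ranges: [-2.96, 2.96], [-0.34, 2.1], [-1.41, 1.46], [0.24, 2.44], [-1.37, 4.51], [0.17, 1.92], [-2.96, 2.96]. Speed limits (rad/s): [2.39, 2.39, 3.14, 3.14, 3.14, 3.14, 3.14].

INTERFACE

Orientations are given as a rotation vector (axis times angle).
In Python, from bench import get_obs, grab_frame, camera_params, r gives the robot as it stands.
- The arm moves only by the shell command python3 -m jog 'ROWS' [FORCE]. ROWS is JSON, a list of rows, each an object of numbers: "rx", "ry", "rz": the turn, a rotation vector about the world's x, y, z scaled (see below); "x", "y", "z": the shift along the world's x, y, z scaled (see below); "jaw": the opening, from -1 (shut) to 1 (fully open). In form: [{"rx": .., "ry": .., "rz": .., "x": .., "y": .., "z": .., "jaw": ..}, ...]. A call has 1 to 8 rows; each row shifts and turns the commanded pose from where the row before left it; what a row does not reach is not made up. The controller multiplies each number of a shift by 60 mm and each number of a turn by 10 degrees. A row lasts 1/8 s, in which the tool goes at most 62.5 mm and 10.7 degrees, less where a joint would pass 70% of its speed; a pose out of reach is approached as far as the arm can. A call with a number of a shift or a turn outside -1 to 1 is refused whole. A call with a gripper value outside its range is refused whole. The fingers move at their own pace and stop on an object; FORCE is the grip in N (left out, the last holds). Time passes only in rows, so rows that do not move let the fingers close. It gives the time, the measured TCP pose, the force, the opening and the grip force at its end, in the units of the state.
- get_obs(): the state, without advancing time (a new reading comes with each control period).
- grab_frame(name): name is "scene" or "top" or "wrist"; returns the picture (400x640x3 uint8, red, green, blue); there is no depth.
- camera_params(name): a dict with "fx", "fy", "cx", "cy" (pixels), "R" (3x3) and "t" (3): a world point X has camera coordinates R X + t. Camera axes: x right, y down, z forward; pixel columns grow to the right and rows downward; lengths in m; the calibration is good to about 2 mm. A picture is of the moment at which its call begins: read the wrist's pose just before it. camera_params takes no time and is no camera call; for the wrist camera it gives the pose at the moment of the call.
- r.hand_in(): hands the job in; it is judged then, once.
The state is a dict: "clock": time; "joints": joint angles; "qvel": joint speeds; "tau": joint torques, N m; "tcp_pos": TCP position; "orientation": TCP orientation; "contact_force": force on the tool from outside, world axes, zero at the start; "moment": the same for the moment, N m; "grip_width": finger opening in m; "gripper_force": force on a finger pad.
Only numpy, scipy, OpenCV 4.12 (cv2) and the standard library are available. Lean on these libraries where they do the work, as an engineer would, in place of code of your own. Each camera call takes 0.05 s, during which the arm holds its last target. There are 200 camera calls.

TASK

The demonstration is over: stand every squat sample jar upright in the grey carrying case, then shut its lid fully and, with the key, turn both captive screws in the lid clockwise to their stops. Finally stand the key upright in the steel tray, and leave the other things on the table where they are.

Things in the scene. Friction and masses are not known exactly. Their poses are not given: they have to be found in the camera images.
- jar1_mid (a point): squat white screw-top sample jar with a paper label round it, a cylinder 40 mm in diameter and 50 mm tall, standing upright; the point is its centre, 25 mm above its base; z up its axis. There are two to four jars (the state gives None for an absent one)
- jar2_mid (a point): squat white screw-top sample jar with a paper label round it, a cylinder 40 mm in diameter and 50 mm tall, standing upright; the point is its centre, 25 mm above its base; z up its axis. There are two to four jars (the state gives None for an absent one)
- jar3_mid (a point): squat white screw-top sample jar with a paper label round it, a cylinder 40 mm in diameter and 50 mm tall, standing upright; the point is its centre, 25 mm above its base; z up its axis. There are two to four jars (the state gives None for an absent one)
- jar4_mid (a point): squat white screw-top sample jar with a paper label round it, a cylinder 40 mm in diameter and 50 mm tall, standing upright; the point is its centre, 25 mm above its base; z up its axis. There are two to four jars (the state gives None for an absent one)
- case: grey plastic carrying case fixed to the table, an open box 180 (x) by 260 (y) by 55 mm tall, walls and floor 5 mm thick; origin at the centre of its underside, x points to the hinge side (away from the robot), z up. Four jars fit standing two by two with room for fingers. A flat plastic lid is hinged on its far top rim; the folded carrying handle on its front is fixed
- lid (a joint): angle of the case's lid: 0 is fully shut, about 1.7 stands upright as found, 1.85 is the stop. The lid is a flat plate 190 mm from hinge to free edge, 260 mm wide, 8 mm thick; its stiff hinge keeps it where it is left, also part-way (about 3 N at the free edge moves it), so it must be pushed over and pressed right down. Nothing holds it but that hinge
- lid_hinge (a point): centre of the lid's hinge line, at the underside of the shut lid: 55 mm above the case's underside and 90 mm along the case's x; the hinge line runs along the case's y. The point's frame turns with the lid
- lid_edge (a point): middle of the lid's free edge, half-way through its thickness, 190 mm from the hinge
- screw_left (a joint): captive part-turn locking screw in the lid's free-edge corner on the case's +y side: 0 is open, 1.4 is the stop (locked); it grows as the screw turns clockwise seen from above the shut lid. Found between 0 and 0.3; friction of about 0.04 N m keeps it where it is left
- screw_left_head (a point): top centre of that screw's head, 155 mm from the hinge line and 90 mm to the case's +y side, on the screw's axis. The head is a steel bar 30 mm long, 9 mm thick, standing 13 mm above the lid's top face. The bar lies along the case's x when the screw reads 0, and along the case's x turned by minus the reading in general; the point's frame turns with the screw, its x along the bar
- screw_right (a joint): captive part-turn locking screw in the lid's free-edge corner on the case's -y side: 0 is open, 1.4 is the stop (locked); it grows as the screw turns clockwise seen from above the shut lid. Found between 0 and 0.3; friction of about 0.04 N m keeps it where it is left
- screw_right_head (a point): top centre of that screw's head, 155 mm from the hinge line and 90 mm to the case's -y side, on the screw's axis. The head is a steel bar 30 mm long, 9 mm thick, standing 13 mm above the lid's top face. The bar lies along the case's x when the screw reads 0, and along the case's x turned by minus the reading in general; the point's frame turns with the screw, its x along the bar
- key_grip (a point): locking key standing upright on its foot, 73 mm tall: steel foot, thin stem, and a flat black grip 42 mm wide (x), 14 mm thick (y) and 36 mm tall (37 to 73 mm above the foot's underside). The point is the centre of the grip, 55 mm above the foot's underside, z up. The slot in its foot runs parallel to the grip, along x
- key_foot (a point): centre of the underside of the key's foot: a steel block 42 mm (x) by 37 mm (y) by 21 mm tall, with a slot 13 mm wide and 14 mm deep cut right across its underside along x. Set over a screw head, the slot straddles the bar with 2 mm to spare each side and turns it; fully down the bar's top meets the slot's roof, the foot 1 mm clear of the lid (pushing past that does nothing)
- tray: low square steel tray fixed to the table, 140 by 140 mm, rim 16 mm high, walls and floor 4 mm thick; origin at the centre of its underside: the key's place
- beaker: clear plastic cup, 60 mm wide, 62 mm tall, a bystander to be left alone; origin at the centre of its underside
- funnel: small white funnel standing mouth down, 68 mm wide, 60 mm tall, a bystander to be left alone; origin at the centre of its underside
- bowl: yellow plastic bowl, 130 mm wide, 50 mm tall, a bystander to be left alone; origin at the centre of its underside
- bottle: tall white bottle with a red cap, 48 mm wide, 130 mm tall, a bystander to be left alone; origin at the centre of its underside
- tub: clear plastic tub, 90 by 120 by 45 mm, a bystander to be left alone; origin at the centre of its underside
- goggles: safety goggles lying on the table, about 150 mm wide, a bystander to be left alone; origin at the centre of its underside
- petri: flat glass dish, 90 mm wide, 15 mm tall, a bystander to be left alone; origin at the centre of its underside
There are look-alikes about, which are no part of the job. Leave any orange or pink look-alike of the part that bears jar3_mid alone.

How it is judged:
By the outcome, as a careful person would: the job done as asked, in the order asked, and still so for the second after the job is handed in, with the robot touching nothing.
Of jar1, jar2, jar3, jar4 only 2 to 4 are there at a start; the rules pass over those that are not, and their reading is None.
At some moment in a run one of jar1, jar2, jar3, jar4, key may be knocked a few centimetres aside while the robot is not near it.
It also fails if it takes over 210 s, if anything falls off the work surface, if the arm or the gripper's body presses on something with over 40 N, if the wrist force passes 120 N, or if a joint passes its speed limit or range.

## Working session

There is one attempt and no reset: what is moved stays moved. The work goes in short steps, Python scripts to look and compute and a shell command to move; the robot and the scene stay as the last step left them, time stands still between calls to the robot, and variables do not carry over. Pictures are saved under pics/ and viewed, at most 18 in all, crops included, and the job is handed in when it is done.

```bash
ls; mkdir -p pics; python3 - <<'E'
from bench import get_obs, grab_frame, camera_params, r
import cv2
o=get_obs(); print({k:o[k] for k in o})
for n in("scene","top"):
    f=grab_frame(n); cv2.imwrite(f"pics/{n}0.png",f[:,:,::-1]); print(n,camera_params(n))
E
```

```text
pics
{'clock': 0.0, 'joints': array([ 1.19390244,  0.47777047,  0.0223384 ,  1.55646209, -0.0114867 ,
        1.1093034 , -0.08306298]), 'qvel': array([ 0.00106655,  0.00065364,  0.00111326, -0.00154449,  0.00190817,
        0.00028867, -0.00038064]), 'tau': array([-1.25334598e-03, -5.96444643e+01,  1.60711057e+00, -2.81201291e+01,
        1.24464871e-02,  9.40223923e-03, -1.81789483e-05]), 'tcp_pos': array([ 0.17908234, -0.65019063,  0.23034107]), 'orientation': array([-3.11149145e+00, -4.20815015e-01,  6.06934455e-04]), 'contact_force': array([ 0.39211489,  0.04853109, -0.31580247]), 'moment': array([-0.00557703, -0.01114849, -0.02765401]), 'gripper_force': 0.0, 'grip_width': 0.08506492086044203}
scene {'fx': 488.35559075017306, 'fy': 488.35559075017306, 'cx': 326.7231496846643, 'cy': 197.55469281351688, 'R': array([[ 0.77961474,  0.62616236, -0.01102511],
       [ 0.522927  , -0.66056488, -0.53870344],
       [-0.34459862,  0.41421581, -0.84242332]]), 't': array([-0.3978065 , -0.25842107,  1.65372406])}
top {'fx': 370.5036431831805, 'fy': 370.5036431831805, 'cx': 317.6893256082371, 'cy': 198.01165689912423, 'R': array([[ 0.02430341, -0.99961713, -0.01322615],
       [-0.99641084, -0.02314814, -0.08142241],
       [ 0.08108508,  0.01515753, -0.99659192]]), 't': array([-0.02479824,  0.55784719,  0.96349935])}
```

View pics/scene0.png

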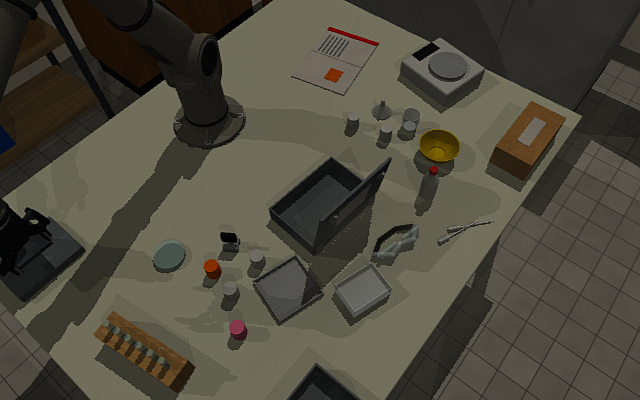

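View pics/top0.png

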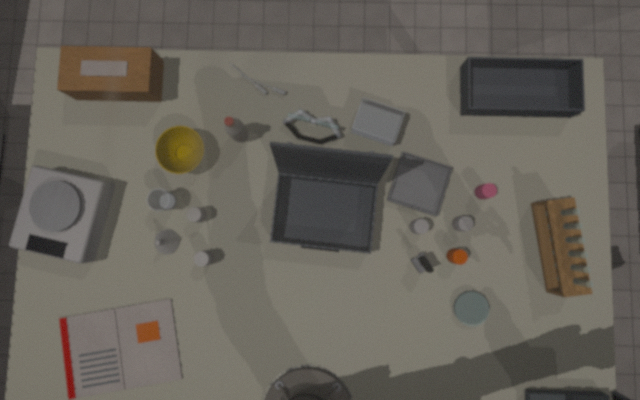

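```bash
python3 - <<'E'
import cv2,numpy as np
s=cv2.imread('pics/scene0.png');t=cv2.imread('pics/top0.png')
a=cv2.resize(s[90:160,330:460],(780,420)[:2],interpolation=cv2.INTER_CUBIC)[:, :390*2]
A=cv2.resize(s[90:150,335:455],(400,200),interpolation=cv2.INTER_CUBIC)
B=cv2.resize(t[180:280,140:240],(300,300),interpolation=cv2.INTER_CUBIC)
C=cv2.resize(s[225:315,190:280],(400,400),interpolation=cv2.INTER_CUBIC)
D=cv2.resize(t[180:280,400:500],(300,300),interpolation=cv2.INTER_CUBIC)
im=np.zeros((600,800,3),np.uint8);im[:200,:400]=A;im[200:600,:400]=C;im[:300,400:700]=B;im[300:600,400:700]=D
cv2.imwrite('pics/c0.png',np.clip(im*1.5,0,255).astype(np.uint8))
E
```

```text
(no output)
```

View pics/c0.png

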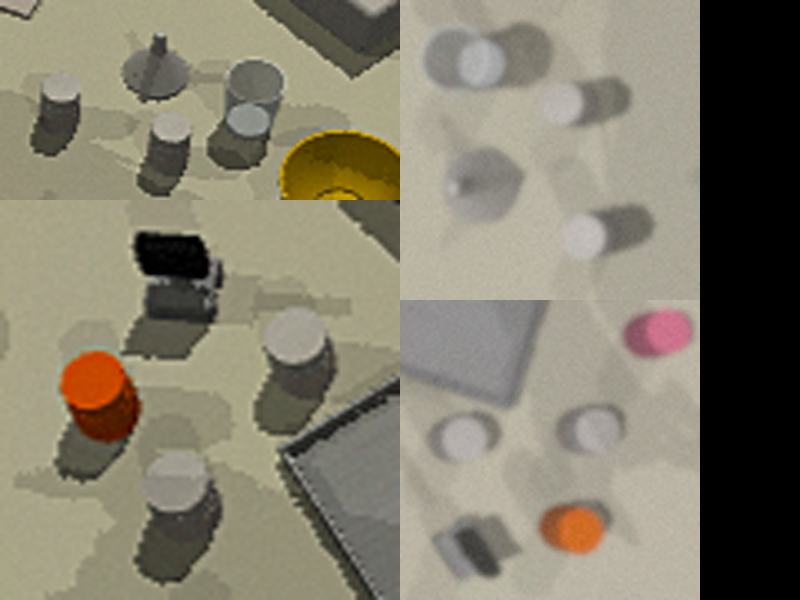

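```bash
cat > h.py <<'E'
import numpy as np, cv2
from bench import get_obs, grab_frame, camera_params, r
def ray(n,uv,z,P=None):
    P=P or camera_params(n); R,t=P['R'],P['t']
    d=R.T@np.array([(uv[0]-P['cx'])/P['fx'],(uv[1]-P['cy'])/P['fy'],1]); c=-R.T@t
    return (c+d*(z-c[2])/d[2])
def tri(uv1,uv2,n1='top',n2='scene'):
    A=[];b=[]
    for n,uv in((n1,uv1),(n2,uv2)):
        P=camera_params(n);R,t=P['R'],P['t'];d=R.T@np.array([(uv[0]-P['cx'])/P['fx'],(uv[1]-P['cy'])/P['fy'],1]);d/=np.linalg.norm(d)
        M=np.eye(3)-np.outer(d,d);A.append(M);b.append(M@(-R.T@t))
    return np.linalg.lstsq(np.vstack(A),np.hstack(b),rcond=None)[0]
E
python3 - <<'E'
from h import *
np.set_printoptions(precision=4,suppress=True)
for n,a,b,z in (('J1',(194.3,214.3),(353,116.4),.05),('Jx',(194.3,214.3),(386,128),.05),('J2',(201.7,258.7),(353,116.4),.05),('J3',(421.7,225.7),(256.6,255.6),.05),('J4',(466,222.7),(229.6,288.5),.05),('key',(426,263),(228.7,237.4),.06)):
    print(n,ray('top',a,z),ray('scene',b,z),tri(a,b))
s=cv2.imread('pics/scene0.png');t=cv2.imread('pics/top0.png')
A=cv2.resize(t[130:260,250:460],(800,495),interpolation=cv2.INTER_CUBIC)
cv2.imwrite('pics/c1.png',np.clip(A*1.8,0,255).astype(np.uint8))
E
```

```text
J1 [0.5063 0.3065 0.05  ] [0.395  0.2812 0.05  ] [0.4793 0.225  0.1808]
Jx [0.5063 0.3065 0.05  ] [0.5078 0.3072 0.05  ] [0.5068 0.3075 0.0487]
J2 [0.3931 0.2815 0.05  ] [0.395  0.2812 0.05  ] [0.3932 0.2829 0.0471]
J3 [ 0.4911 -0.2801  0.05  ] [ 0.4923 -0.2808  0.05  ] [ 0.4913 -0.2804  0.0482]
J4 [ 0.5015 -0.3931  0.05  ] [ 0.5021 -0.394   0.05  ] [ 0.5015 -0.3937  0.0484]
key [ 0.3977 -0.2884  0.06  ] [ 0.3984 -0.2909  0.06  ] [ 0.397  -0.2897  0.0564]
```

View pics/c1.png

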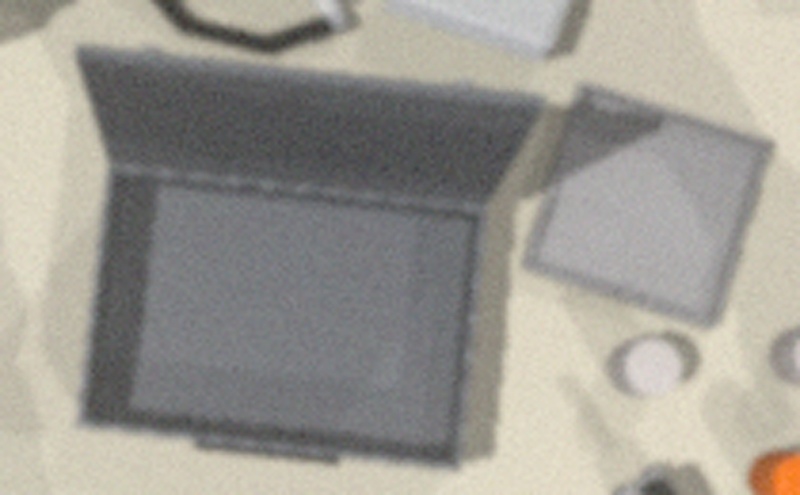

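```bash
python3 - <<'E'
from h import *
np.set_printoptions(precision=4,suppress=True)
f=lambda p,z:ray('top',(250+p[0]/3.81,130+p[1]/3.81),z)
fl,fr,bl,br=[f(p,.055) for p in((82,422),(458,463),(112,165),(484,207))]
print(fl,fr,bl,br,np.linalg.norm(fl-fr),np.linalg.norm(bl-br),np.linalg.norm(fl-bl),np.linalg.norm(fr-br))
c=(fl+fr+bl+br)/4
y=(fl-fr)+(bl-br);yaw=np.arctan2(y[1],y[0])-np.pi/2
print('case',c,yaw)
for p in((82,422),(458,463)):print(f(p,.055))
T=[f(p,.016) for p in((585,88),(772,143),(710,326),(528,266))];print('tray',sum(T)/4,T[1]-T[0])
R=np.array([[np.cos(yaw),-np.sin(yaw)],[np.sin(yaw),np.cos(yaw)]])
for q in((-.09,0),(-.04,-.06),(-.04,.06),(.035,-.06),(.035,.06),(-.065,.09),(-.065,-.09),(.09,0)):print(q,c[:2]+R@q)
E
```

```text
[0.4434 0.1032 0.055 ] [ 0.4225 -0.1487  0.055 ] [0.6175 0.0887 0.055 ] [ 0.5945 -0.164   0.055 ] 0.2527232800769041 0.2538025880279125 0.17475077277033277 0.17275848705893967
case [ 0.5195 -0.0302  0.055 ] -0.08685570773373152
[0.4434 0.1032 0.055 ]
[ 0.4225 -0.1487  0.055 ]
tray [ 0.6032 -0.2851  0.016 ] [-0.0364 -0.1315  0.    ]
(-0.09, 0) [ 0.4298 -0.0224]
(-0.04, -0.06) [ 0.4744 -0.0865]
(-0.04, 0.06) [0.4848 0.0331]
(0.035, -0.06) [ 0.5492 -0.093 ]
(0.035, 0.06) [0.5596 0.0266]
(-0.065, 0.09) [0.4625 0.0651]
(-0.065, -0.09) [ 0.4469 -0.1142]
(0.09, 0) [ 0.6091 -0.038 ]
```

```bash
python3 -m jog '[{"x":0.77,"y":0.61,"rz":-0.29,"jaw":0.45},{"x":0.77,"y":0.61,"rz":-0.29,"jaw":0.45},{"x":0.77,"y":0.61,"rz":-0.29,"jaw":0.45},{"x":0.77,"y":0.61,"rz":-0.29,"jaw":0.45},{"x":0.77,"y":0.61,"rz":-0.29,"jaw":0.45},{"x":0.77,"y":0.61,"rz":-0.29,"jaw":0.45},{"x":0.755,"y":0.61,"rz":-0.3,"jaw":0.45},{"jaw":0.45}]'; python3 -m jog '[{"z":-1,"jaw":0.45},{"jaw":0.45},{"jaw":0.45}]'; cat >> h.py <<'E'
def jars():
    """white jar tops in the top view -> world xy"""
    f=grab_frame('top'); hsv=cv2.cvtColor(f,cv2.COLOR_RGB2HSV); P=camera_params('top')
    m=((hsv[...,1]<34)&(hsv[...,2]>125)).astype(np.uint8); m=cv2.morphologyEx(m,cv2.MORPH_OPEN,np.ones((3,3),np.uint8))
    n,l,s,c=cv2.connectedComponentsWithStats(m)
    return f,[(c[i].round(1),s[i][4],ray('top',c[i],.05,P)[:2].round(4)) for i in range(1,n) if 90<s[i][4]<400]
def st():
    o=get_obs(); from scipy.spatial.transform import Rotation as Ro
    M=Ro.from_rotvec(o['orientation']).as_matrix()
    print('t',round(o['clock'],2),'tcp',o['tcp_pos'].round(4),'ydir',np.degrees(np.arctan2(M[1,1],M[0,1])).round(2),'z',M[:,2].round(3),'grip',round(o['grip_width'],4),round(o['gripper_force'],1),'F',o['contact_force'].round(1))
    return o,M
E
python3 - <<'E'
from h import *
st(); f,j=jars(); print(j); cv2.imwrite('pics/w1.png',grab_frame('wrist')[:,:,::-1])
E
```

```text
t 0.1 tcp [ 0.1791 -0.6502  0.2304] ydir -74.59 z [-0.001  0.002 -1.   ] grip 0.0855 0.0 F [ 1.  -0.4 -0.6]
[(array([ 75.8, 244.8]), np.int32(340), array([0.4204, 0.6098])), (array([200.2, 258.1]), np.int32(108), array([0.3945, 0.2854]))]validation failed for argument at $[0]...
validation failed for argument at $[0]...
```

View pics/w1.png

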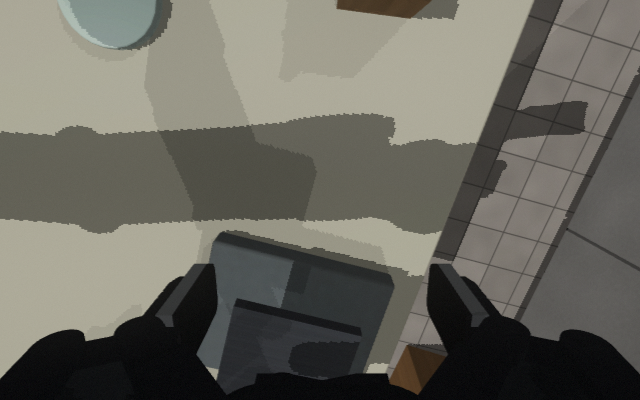

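All seven keys must be present in each row.

```bash
python3 -m jog '[{"rx":0,"ry":0,"rz":-0.29,"x":0.77,"y":0.61,"z":0,"jaw":0.45},{"rx":0,"ry":0,"rz":-0.29,"x":0.77,"y":0.61,"z":0,"jaw":0.45},{"rx":0,"ry":0,"rz":-0.29,"x":0.77,"y":0.61,"z":0,"jaw":0.45},{"rx":0,"ry":0,"rz":-0.29,"x":0.77,"y":0.61,"z":0,"jaw":0.45},{"rx":0,"ry":0,"rz":-0.29,"x":0.77,"y":0.61,"z":0,"jaw":0.45},{"rx":0,"ry":0,"rz":-0.29,"x":0.77,"y":0.61,"z":0,"jaw":0.45},{"rx":0,"ry":0,"rz":-0.3,"x":0.755,"y":0.61,"z":-0.5,"jaw":0.45},{"rx":0,"ry":0,"rz":0,"x":0,"y":0,"z":-0.5,"jaw":0.45}]'
python3 -m jog '[{"rx":0,"ry":0,"rz":0,"x":0,"y":0,"z":0,"jaw":0.45},{"rx":0,"ry":0,"rz":0,"x":0,"y":0,"z":0,"jaw":0.45}]'
python3 - <<'E'
from h import *
st(); cv2.imwrite('pics/w2.png',grab_frame('wrist')[:,:,::-1])
f=grab_frame('top');hsv=cv2.cvtColor(f,cv2.COLOR_RGB2HSV)
for p in((194,214),(202,258),(422,226),(466,222),(440,240),(250,200)):print(hsv[p[1],p[0]])
P=camera_params('wrist');print(P)
E
```

```text
clock: 1.2
tcp_pos: [0.5052, -0.3907, 0.1722]
orientation: [-3.137, 0.123, -0.005]
contact_force: [-1.6, -0.2, 0.2]
grip_width: 0.0619
gripper_force: 0.0
clock: 1.45
tcp_pos: [0.4992, -0.3976, 0.1737]
orientation: [3.137, -0.14, 0.001]
contact_force: [0.8, 0.5, -0.0]
grip_width: 0.0619
gripper_force: 0.0
t 1.45 tcp [ 0.4992 -0.3976  0.1737] ydir -95.1 z [ 0.    -0.001 -1.   ] grip 0.0619 0.0 F [ 0.8  0.5 -0. ]
[ 20  18 128]
[ 17  14 131]
[  5  12 125]
[ 13  15 122]
[ 21  28 117]
[ 25  24 125]
{'fx': 359.79912952398587, 'fy': 359.79912952398587, 'cx': 321.7491514306974, 'cy': 201.42475247640084, 'R': array([[-0.08862155, -0.99606448,  0.00133294],
       [-0.95375546,  0.08524297,  0.28824322],
       [-0.28722246,  0.02427327, -0.9575563 ]]), 't': array([-0.35192325,  0.48971127,  0.47724398])}
```

View pics/w2.png

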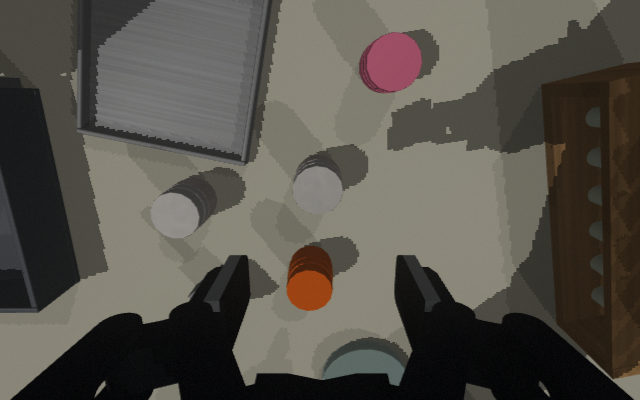

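```bash
cat >> h.py <<'E'
def wj(guess,z=.05,half=40):
    """white blob nearest a guessed pixel in the wrist view -> world"""
    P=camera_params('wrist'); f=grab_frame('wrist'); g=guess
    hsv=cv2.cvtColor(f,cv2.COLOR_RGB2HSV)
    m=((hsv[...,1]<22)&(hsv[...,2]>118)).astype(np.uint8); m=cv2.morphologyEx(m,cv2.MORPH_OPEN,np.ones((5,5),np.uint8))
    n,l,s,c=cv2.connectedComponentsWithStats(m)
    return [(c[i].round(1),s[i][4],ray('wrist',c[i],z,P)[:2].round(4)) for i in range(1,n) if 300<s[i][4]<6000]
E
python3 - <<'E'
from h import *
for q in((318,188),(175,214)):print(ray('wrist',q,.05))
print(wj(0))
E
```

```text
[ 0.50400298 -0.39521183  0.05      ]
[ 0.49306064 -0.28209325  0.05      ]
[(array([316.9, 190.4]), np.int32(1828), array([ 0.5022, -0.3942])), (array([174.1, 215.8]), np.int32(1712), array([ 0.4917, -0.2811]))]
```

```bash
python3 -m jog '[{"rx":0,"ry":0,"rz":0,"x":0.05,"y":0.06,"z":-0.66,"jaw":0.45},{"rx":0,"ry":0,"rz":0,"x":0,"y":0,"z":-1,"jaw":0.45},{"rx":0,"ry":0,"rz":0,"x":0,"y":0,"z":-0.6,"jaw":0.45},{"rx":0,"ry":0,"rz":0,"x":0,"y":0,"z":-0.4,"jaw":0.45},{"rx":0,"ry":0,"rz":0,"x":0,"y":0,"z":0,"jaw":0.45},{"rx":0,"ry":0,"rz":0,"x":0,"y":0,"z":0,"jaw":-1},{"rx":0,"ry":0,"rz":0,"x":0,"y":0,"z":0,"jaw":-1},{"rx":0,"ry":0,"rz":0,"x":0,"y":0,"z":0,"jaw":-1}]' 40
python3 -m jog '[{"rx":0,"ry":0,"rz":0,"x":0,"y":0,"z":0,"jaw":-1},{"rx":0,"ry":0,"rz":0,"x":0,"y":0,"z":0,"jaw":-1},{"rx":0,"ry":0,"rz":0,"x":0,"y":0,"z":0.5,"jaw":-1},{"rx":0,"ry":0,"rz":0,"x":0,"y":0,"z":1,"jaw":-1},{"rx":0,"ry":0,"rz":0,"x":0,"y":0,"z":0.5,"jaw":-1},{"rx":0,"ry":0,"rz":0,"x":0,"y":0,"z":0,"jaw":-1},{"rx":0,"ry":0,"rz":0,"x":0,"y":0,"z":0,"jaw":-1}]' 40
```

```text
clock: 2.6
tcp_pos: [0.5038, -0.3938, 0.0151]
orientation: [3.137, -0.137, 0.005]
contact_force: [-0.9, -0.5, 7.6]
grip_width: 0.039
gripper_force: 40.5
clock: 3.48
tcp_pos: [0.5021, -0.3922, 0.1324]
orientation: [-3.138, 0.137, 0.002]
contact_force: [-0.7, 0.2, -1.4]
grip_width: 0.0393
gripper_force: 40.4
```

```bash
python3 -m jog '[{"rx":0,"ry":0,"rz":0,"x":0.13,"y":0.83,"z":0,"jaw":-1},{"rx":0,"ry":0,"rz":0,"x":0.13,"y":0.83,"z":0,"jaw":-1},{"rx":0,"ry":0,"rz":0,"x":0.13,"y":0.83,"z":0,"jaw":-1},{"rx":0,"ry":0,"rz":0,"x":0.13,"y":0.83,"z":0,"jaw":-1},{"rx":0,"ry":0,"rz":0,"x":0.13,"y":0.83,"z":0,"jaw":-1},{"rx":0,"ry":0,"rz":0,"x":0.13,"y":0.83,"z":0,"jaw":-1},{"rx":0,"ry":0,"rz":0,"x":0,"y":0,"z":0,"jaw":-1},{"rx":0,"ry":0,"rz":0,"x":0,"y":0,"z":0,"jaw":-1}]' 40
python3 -m jog '[{"rx":0,"ry":0,"rz":0,"x":0,"y":0,"z":-0.6,"jaw":-1},{"rx":0,"ry":0,"rz":0,"x":0,"y":0,"z":-0.6,"jaw":-1},{"rx":0,"ry":0,"rz":0,"x":0,"y":0,"z":-0.35,"jaw":-1},{"rx":0,"ry":0,"rz":0,"x":0,"y":0,"z":-0.15,"jaw":-1},{"rx":0,"ry":0,"rz":0,"x":0,"y":0,"z":-0.1,"jaw":-1},{"rx":0,"ry":0,"rz":0,"x":0,"y":0,"z":0,"jaw":-1}]' 40
```

```text
clock: 4.47
tcp_pos: [0.5485, -0.0942, 0.1318]
orientation: [3.138, -0.136, -0.004]
contact_force: [0.4, 0.6, 0.3]
grip_width: 0.0393
gripper_force: 40.5
clock: 5.22
tcp_pos: [0.5496, -0.0943, 0.0253]
orientation: [3.138, -0.138, 0.0]
contact_force: [0.1, 0.1, -0.6]
grip_width: 0.0391
gripper_force: 40.5
```

```bash
python3 -m jog '[{"rx":0,"ry":0,"rz":0,"x":0,"y":0,"z":-0.07,"jaw":-1},{"rx":0,"ry":0,"rz":0,"x":0,"y":0,"z":0,"jaw":-1},{"rx":0,"ry":0,"rz":0,"x":0,"y":0,"z":0,"jaw":-1},{"rx":0,"ry":0,"rz":0,"x":0,"y":0,"z":0,"jaw":0.3},{"rx":0,"ry":0,"rz":0,"x":0,"y":0,"z":0,"jaw":0.3},{"rx":0,"ry":0,"rz":0,"x":0,"y":0,"z":0,"jaw":0.3}]'
python3 -m jog '[{"rx":0,"ry":0,"rz":0,"x":0,"y":0,"z":0.5,"jaw":0.3},{"rx":0,"ry":0,"rz":0,"x":0,"y":0,"z":1,"jaw":0.3},{"rx":0,"ry":0,"rz":0,"x":-0.2,"y":-0.5,"z":0.7,"jaw":0.45},{"rx":0,"ry":0,"rz":0,"x":-0.25,"y":-0.8,"z":0,"jaw":0.45},{"rx":0,"ry":0,"rz":0,"x":-0.25,"y":-0.9,"z":0,"jaw":0.45},{"rx":0,"ry":0,"rz":0,"x":-0.27,"y":-0.9,"z":0,"jaw":0.45},{"rx":0,"ry":0,"rz":0,"x":0,"y":0,"z":0,"jaw":0.45},{"rx":0,"ry":0,"rz":0,"x":0,"y":0,"z":0,"jaw":0.45}]'
python3 - <<'E'
from h import *
st();print(wj(0)); cv2.imwrite('pics/t2.png',grab_frame('top')[:,:,::-1])
E
```

```text
clock: 5.98
tcp_pos: [0.5496, -0.0939, 0.021]
orientation: [-3.139, 0.137, -0.0]
contact_force: [-0.1, -0.2, 1.1]
grip_width: 0.0551
gripper_force: 0.0
clock: 6.98
tcp_pos: [0.4914, -0.2793, 0.1528]
orientation: [-3.138, 0.137, -0.0]
contact_force: [0.5, 0.3, 0.5]
grip_width: 0.0617
gripper_force: 0.0
t 6.97 tcp [ 0.4914 -0.2793  0.1528] ydir -95.01 z [ 0.     0.001 -1.   ] grip 0.0617 0.0 F [0.5 0.3 0.5]
[(array([ 37.2, 145. ]), np.int32(2539), array([ 0.5477, -0.09  ])), (array([324.3, 200.1]), np.int32(2161), array([ 0.492 , -0.2808]))]
```

```bash
python3 -m jog '[{"rx":0,"ry":0,"rz":0,"x":0,"y":-0.02,"z":-0.5,"jaw":0.45},{"rx":0,"ry":0,"rz":0,"x":0,"y":0,"z":-1,"jaw":0.45},{"rx":0,"ry":0,"rz":0,"x":0,"y":0,"z":-0.5,"jaw":0.45},{"rx":0,"ry":0,"rz":0,"x":0,"y":0,"z":-0.3,"jaw":0.45},{"rx":0,"ry":0,"rz":0,"x":0,"y":0,"z":0,"jaw":0.45},{"rx":0,"ry":0,"rz":0,"x":0,"y":0,"z":0,"jaw":-1},{"rx":0,"ry":0,"rz":0,"x":0,"y":0,"z":0,"jaw":-1},{"rx":0,"ry":0,"rz":0,"x":0,"y":0,"z":0,"jaw":-1}]' 40
python3 -m jog '[{"rx":0,"ry":0,"rz":0,"x":0,"y":0,"z":0,"jaw":-1},{"rx":0,"ry":0,"rz":0,"x":0,"y":0,"z":0,"jaw":-1},{"rx":0,"ry":0,"rz":0,"x":0,"y":0,"z":0.5,"jaw":-1},{"rx":0,"ry":0,"rz":0,"x":0,"y":0,"z":1,"jaw":-1},{"rx":0,"ry":0,"rz":0,"x":0,"y":0,"z":0.5,"jaw":-1},{"rx":0,"ry":0,"rz":0,"x":-0.07,"y":0.8,"z":0,"jaw":-1},{"rx":0,"ry":0,"rz":0,"x":-0.07,"y":0.8,"z":0,"jaw":-1},{"rx":0,"ry":0,"rz":0,"x":-0.07,"y":0.8,"z":0,"jaw":-1}]' 40
python3 -m jog '[{"rx":0,"ry":0,"rz":0,"x":-0.08,"y":0.8,"z":0,"jaw":-1},{"rx":0,"ry":0,"rz":0,"x":0,"y":0,"z":0,"jaw":-1},{"rx":0,"ry":0,"rz":0,"x":0,"y":0,"z":0,"jaw":-1}]' 40
```

```text
clock: 8.07
tcp_pos: [0.4926, -0.2816, 0.0165]
orientation: [3.138, -0.137, 0.004]
contact_force: [-0.1, 0.5, 7.3]
grip_width: 0.0392
gripper_force: 40.3
clock: 9.07
tcp_pos: [0.4785, -0.1358, 0.1355]
orientation: [3.138, -0.138, 0.002]
contact_force: [1.0, 0.7, -0.3]
grip_width: 0.0394
gripper_force: 40.4
clock: 9.45
tcp_pos: [0.474, -0.0896, 0.1353]
orientation: [3.138, -0.137, 0.001]
contact_force: [-0.7, -0.7, -0.4]
grip_width: 0.0392
gripper_force: 40.5
```

```bash
python3 -m jog '[{"rx":0,"ry":0,"rz":0,"x":0,"y":0.04,"z":-0.6,"jaw":-1},{"rx":0,"ry":0,"rz":0,"x":0,"y":0,"z":-0.6,"jaw":-1},{"rx":0,"ry":0,"rz":0,"x":0,"y":0,"z":-0.45,"jaw":-1},{"rx":0,"ry":0,"rz":0,"x":0,"y":0,"z":-0.15,"jaw":-1},{"rx":0,"ry":0,"rz":0,"x":0,"y":0,"z":-0.12,"jaw":-1},{"rx":0,"ry":0,"rz":0,"x":0,"y":0,"z":0,"jaw":-1},{"rx":0,"ry":0,"rz":0,"x":0,"y":0,"z":0,"jaw":-1}]' 40
python3 -m jog '[{"rx":0,"ry":0,"rz":0,"x":0,"y":0,"z":0,"jaw":0.3},{"rx":0,"ry":0,"rz":0,"x":0,"y":0,"z":0,"jaw":0.3},{"rx":0,"ry":0,"rz":0,"x":0,"y":0,"z":0,"jaw":0.3},{"rx":0,"ry":0,"rz":0,"x":0,"y":0,"z":0.5,"jaw":0.3},{"rx":0,"ry":0,"rz":0,"x":0,"y":0,"z":1,"jaw":0.3},{"rx":0,"ry":0,"rz":0,"x":0.05,"y":0.6,"z":0.7,"jaw":0.45},{"rx":0,"ry":0,"rz":0,"x":0.1,"y":0.95,"z":0,"jaw":0.45},{"rx":0,"ry":0,"rz":0,"x":0.1,"y":0.95,"z":0,"jaw":0.45}]'
python3 -m jog '[{"rx":0,"ry":0,"rz":0,"x":0.1,"y":0.95,"z":0,"jaw":0.45},{"rx":0,"ry":0,"rz":0,"x":0.1,"y":0.95,"z":0,"jaw":0.45},{"rx":0,"ry":0,"rz":0,"x":0.1,"y":0.95,"z":0,"jaw":0.45},{"rx":0,"ry":0,"rz":0,"x":0,"y":0.95,"z":0,"jaw":0.45},{"rx":0,"ry":0,"rz":0,"x":0,"y":0.3,"z":0,"jaw":0.45},{"rx":0,"ry":0,"rz":0,"x":0,"y":0,"z":0,"jaw":0.45},{"rx":0,"ry":0,"rz":0,"x":0,"y":0,"z":0,"jaw":0.45}]'
python3 - <<'E'
from h import *
st();print(wj(0)); cv2.imwrite('pics/w3.png',grab_frame('wrist')[:,:,::-1])
E
```

```text
clock: 10.32
tcp_pos: [0.4745, -0.0878, 0.0209]
orientation: [3.138, -0.139, 0.003]
contact_force: [-2.1, -1.5, 7.0]
grip_width: 0.0389
gripper_force: 41.5
clock: 11.32
tcp_pos: [0.4894, 0.0647, 0.1527]
orientation: [-3.138, 0.139, -0.003]
contact_force: [0.4, -0.4, 0.5]
grip_width: 0.0615
gripper_force: 0.0
clock: 12.2
tcp_pos: [0.5073, 0.3068, 0.1514]
orientation: [3.137, -0.141, -0.0]
contact_force: [1.1, -0.2, 0.8]
grip_width: 0.062
gripper_force: 0.0
t 12.2 tcp [0.5073 0.3068 0.1514] ydir -95.14 z [-0.    -0.002 -1.   ] grip 0.062 0.0 F [ 1.1 -0.2  0.8]
[(array([206.2, 151.8]), np.int32(2076), array([0.5495, 0.3818])), (array([318.7, 202.7]), np.int32(1706), array([0.5068, 0.3092])), (array([353.4, 340.2]), np.int32(457), array([0.3896, 0.292 ]))]
```

View pics/w3.png

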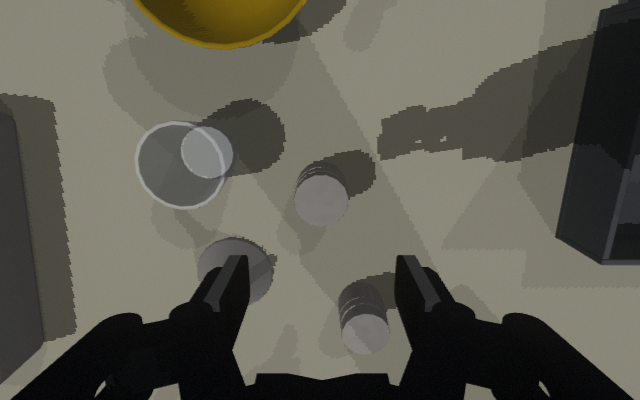

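```bash
python3 -m jog '[{"rx":0,"ry":0,"rz":0,"x":0,"y":0,"z":-0.5,"jaw":0.4},{"rx":0,"ry":0,"rz":0,"x":0,"y":0,"z":-1,"jaw":0.4},{"rx":0,"ry":0,"rz":0,"x":0,"y":0,"z":-0.5,"jaw":0.4},{"rx":0,"ry":0,"rz":0,"x":0,"y":0,"z":-0.28,"jaw":0.4},{"rx":0,"ry":0,"rz":0,"x":0,"y":0,"z":0,"jaw":0.4},{"rx":0,"ry":0,"rz":0,"x":0,"y":0,"z":0,"jaw":-1},{"rx":0,"ry":0,"rz":0,"x":0,"y":0,"z":0,"jaw":-1},{"rx":0,"ry":0,"rz":0,"x":0,"y":0,"z":0,"jaw":-1}]' 40
python3 -m jog '[{"rx":0,"ry":0,"rz":0,"x":0,"y":0,"z":0,"jaw":-1},{"rx":0,"ry":0,"rz":0,"x":0,"y":0,"z":0,"jaw":-1},{"rx":0,"ry":0,"rz":0,"x":0,"y":0,"z":0.5,"jaw":-1},{"rx":0,"ry":0,"rz":0,"x":0,"y":0,"z":1,"jaw":-1},{"rx":0,"ry":0,"rz":0,"x":0,"y":0,"z":0.5,"jaw":-1},{"rx":0,"ry":0,"rz":0,"x":0.1,"y":-0.8,"z":0,"jaw":-1},{"rx":0,"ry":0,"rz":0,"x":0.1,"y":-0.9,"z":0,"jaw":-1},{"rx":0,"ry":0,"rz":0,"x":0.2,"y":-0.9,"z":0,"jaw":-1}]' 40
python3 -m jog '[{"rx":0,"ry":0,"rz":0,"x":0.2,"y":-0.9,"z":0,"jaw":-1},{"rx":0,"ry":0,"rz":0,"x":0.28,"y":-0.9,"z":0,"jaw":-1},{"rx":0,"ry":0,"rz":0,"x":0,"y":-0.27,"z":0,"jaw":-1},{"rx":0,"ry":0,"rz":0,"x":0,"y":0,"z":0,"jaw":-1},{"rx":0,"ry":0,"rz":0,"x":0,"y":0,"z":0,"jaw":-1}]' 40
```

```text
clock: 13.3
tcp_pos: [0.5081, 0.31, 0.0166]
orientation: [-3.137, 0.137, -0.004]
contact_force: [-1.1, -0.9, 7.4]
grip_width: 0.0393
gripper_force: 40.5
clock: 14.3
tcp_pos: [0.5307, 0.1521, 0.1356]
orientation: [-3.138, 0.135, -0.001]
contact_force: [1.4, -0.9, -1.7]
grip_width: 0.039
gripper_force: 40.5
clock: 14.92
tcp_pos: [0.5594, 0.0315, 0.1351]
orientation: [-3.138, 0.133, -0.0]
contact_force: [-0.4, 0.3, -1.3]
grip_width: 0.0391
gripper_force: 40.5
```

```bash
python3 -m jog '[{"rx":0,"ry":0,"rz":0,"x":0,"y":-0.07,"z":-0.6,"jaw":-1},{"rx":0,"ry":0,"rz":0,"x":0,"y":0,"z":-0.6,"jaw":-1},{"rx":0,"ry":0,"rz":0,"x":0,"y":0,"z":-0.45,"jaw":-1},{"rx":0,"ry":0,"rz":0,"x":0,"y":0,"z":-0.15,"jaw":-1},{"rx":0,"ry":0,"rz":0,"x":0,"y":0,"z":-0.12,"jaw":-1},{"rx":0,"ry":0,"rz":0,"x":0,"y":0,"z":0,"jaw":-1},{"rx":0,"ry":0,"rz":0,"x":0,"y":0,"z":0,"jaw":-1}]' 40
python3 -m jog '[{"rx":0,"ry":0,"rz":0,"x":0,"y":0,"z":0,"jaw":0.3},{"rx":0,"ry":0,"rz":0,"x":0,"y":0,"z":0,"jaw":0.3},{"rx":0,"ry":0,"rz":0,"x":0,"y":0,"z":0,"jaw":0.3},{"rx":0,"ry":0,"rz":0,"x":0,"y":0,"z":0.5,"jaw":0.3},{"rx":0,"ry":0,"rz":0,"x":0,"y":0,"z":1,"jaw":0.3},{"rx":0,"ry":0,"rz":0,"x":-0.3,"y":0.45,"z":0.7,"jaw":0.45},{"rx":0,"ry":0,"rz":0,"x":-0.5,"y":0.8,"z":0,"jaw":0.45},{"rx":0,"ry":0,"rz":0,"x":-0.5,"y":0.8,"z":0,"jaw":0.45}]'
python3 -m jog '[{"rx":0,"ry":0,"rz":0,"x":-0.5,"y":0.8,"z":0,"jaw":0.45},{"rx":0,"ry":0,"rz":0,"x":-0.5,"y":0.8,"z":0,"jaw":0.45},{"rx":0,"ry":0,"rz":0,"x":-0.45,"y":0.6,"z":0,"jaw":0.45},{"rx":0,"ry":0,"rz":0,"x":0,"y":0,"z":0,"jaw":0.45},{"rx":0,"ry":0,"rz":0,"x":0,"y":0,"z":0,"jaw":0.45}]'
python3 - <<'E'
from h import *
st();print(wj(0)); cv2.imwrite('pics/w4.png',grab_frame('wrist')[:,:,::-1])
E
```

```text
clock: 15.8
tcp_pos: [0.56, 0.0266, 0.0216]
orientation: [-3.138, 0.135, -0.001]
contact_force: [-5.2, 1.6, 8.9]
grip_width: 0.0392
gripper_force: 41.1
clock: 16.8
tcp_pos: [0.4814, 0.1491, 0.1526]
orientation: [-3.138, 0.139, -0.003]
contact_force: [0.4, 1.1, 0.5]
grip_width: 0.0621
gripper_force: 0.0
clock: 17.42
tcp_pos: [0.3951, 0.2793, 0.1516]
orientation: [3.138, -0.138, 0.0]
contact_force: [-0.4, 0.2, -1.1]
grip_width: 0.0618
gripper_force: 0.0
t 17.43 tcp [0.3951 0.2793 0.1516] ydir -95.02 z [ 0.    -0.001 -1.   ] grip 0.0618 0.0 F [-0.4  0.2 -1.1]
[(array([304.2, 211.9]), np.int32(536), array([0.3886, 0.2927]))]
```

```bash
python3 -m jog '[{"rx":0,"ry":0,"rz":0,"x":-0.02,"y":0.06,"z":-0.5,"jaw":0.5},{"rx":0,"ry":0,"rz":0,"x":0,"y":0,"z":-1,"jaw":0.5},{"rx":0,"ry":0,"rz":0,"x":0,"y":0,"z":-0.5,"jaw":0.5},{"rx":0,"ry":0,"rz":0,"x":0,"y":0,"z":-0.28,"jaw":0.5},{"rx":0,"ry":0,"rz":0,"x":0,"y":0,"z":0,"jaw":0.5},{"rx":0,"ry":0,"rz":0,"x":0,"y":0,"z":0,"jaw":-1},{"rx":0,"ry":0,"rz":0,"x":0,"y":0,"z":0,"jaw":-1},{"rx":0,"ry":0,"rz":0,"x":0,"y":0,"z":0,"jaw":-1}]' 40
python3 -m jog '[{"rx":0,"ry":0,"rz":0,"x":0,"y":0,"z":0,"jaw":-1},{"rx":0,"ry":0,"rz":0,"x":0,"y":0,"z":0,"jaw":-1},{"rx":0,"ry":0,"rz":0,"x":0,"y":0,"z":0.5,"jaw":-1},{"rx":0,"ry":0,"rz":0,"x":0,"y":0,"z":1,"jaw":-1},{"rx":0,"ry":0,"rz":0,"x":0,"y":0,"z":0.5,"jaw":-1},{"rx":0,"ry":0,"rz":0,"x":0.3,"y":-0.8,"z":0,"jaw":-1},{"rx":0,"ry":0,"rz":0,"x":0.3,"y":-0.85,"z":0,"jaw":-1},{"rx":0,"ry":0,"rz":0,"x":0.3,"y":-0.85,"z":0,"jaw":-1}]' 40
python3 -m jog '[{"rx":0,"ry":0,"rz":0,"x":0.3,"y":-0.85,"z":0,"jaw":-1},{"rx":0,"ry":0,"rz":0,"x":0.3,"y":-0.8,"z":0,"jaw":-1},{"rx":0,"ry":0,"rz":0,"x":0,"y":0,"z":0,"jaw":-1},{"rx":0,"ry":0,"rz":0,"x":0,"y":0,"z":0,"jaw":-1}]' 40
```

```text
clock: 18.52
tcp_pos: [0.3945, 0.2841, 0.0163]
orientation: [-3.137, 0.137, -0.003]
contact_force: [-0.5, -1.2, 6.9]
grip_width: 0.0389
gripper_force: 40.1
clock: 19.52
tcp_pos: [0.4482, 0.1322, 0.1358]
orientation: [-3.138, 0.136, -0.003]
contact_force: [1.1, -0.4, 0.2]
grip_width: 0.0393
gripper_force: 40.4
clock: 20.02
tcp_pos: [0.4834, 0.0351, 0.1353]
orientation: [-3.138, 0.137, -0.001]
contact_force: [0.3, 0.6, 0.9]
grip_width: 0.0394
gripper_force: 40.5
```

```bash
python3 -m jog '[{"rx":0,"ry":0,"rz":0,"x":0,"y":0,"z":-0.6,"jaw":-1},{"rx":0,"ry":0,"rz":0,"x":0,"y":0,"z":-0.6,"jaw":-1},{"rx":0,"ry":0,"rz":0,"x":0,"y":0,"z":-0.45,"jaw":-1},{"rx":0,"ry":0,"rz":0,"x":0,"y":0,"z":-0.15,"jaw":-1},{"rx":0,"ry":0,"rz":0,"x":0,"y":0,"z":-0.12,"jaw":-1},{"rx":0,"ry":0,"rz":0,"x":0,"y":0,"z":0,"jaw":-1},{"rx":0,"ry":0,"rz":0,"x":0,"y":0,"z":0,"jaw":-1}]' 40
python3 -m jog '[{"rx":0,"ry":0,"rz":0,"x":0,"y":0,"z":0,"jaw":0.3},{"rx":0,"ry":0,"rz":0,"x":0,"y":0,"z":0,"jaw":0.3},{"rx":0,"ry":0,"rz":0,"x":0,"y":0,"z":0,"jaw":0.3},{"rx":0,"ry":0,"rz":0,"x":0,"y":0,"z":0.5,"jaw":0.3},{"rx":0,"ry":0,"rz":0,"x":0,"y":0,"z":1,"jaw":0.3},{"rx":0,"ry":0,"rz":0,"x":-0.3,"y":-0.5,"z":1,"jaw":0.3},{"rx":0,"ry":0,"rz":0,"x":-0.3,"y":-0.5,"z":1,"jaw":0.3},{"rx":0,"ry":0,"rz":0,"x":0,"y":0,"z":0.5,"jaw":0.3}]'
python3 -m jog '[{"rx":0,"ry":0,"rz":0,"x":0,"y":0,"z":0,"jaw":-1},{"rx":0,"ry":0,"rz":0,"x":0,"y":0,"z":0,"jaw":-1}]'
python3 - <<'E'
from h import *
st();cv2.imwrite('pics/w5.png',np.vstack([grab_frame('wrist')])[:,:,::-1])
E
```

```text
clock: 20.9
tcp_pos: [0.4843, 0.0352, 0.0205]
orientation: [-3.138, 0.136, -0.003]
contact_force: [-0.3, 1.0, 2.0]
grip_width: 0.0388
gripper_force: 41.9
clock: 21.9
tcp_pos: [0.4506, -0.0217, 0.2504]
orientation: [3.138, -0.143, 0.005]
contact_force: [0.6, 0.8, -0.1]
grip_width: 0.0558
gripper_force: 0.0
clock: 22.15
tcp_pos: [0.4505, -0.0193, 0.2469]
orientation: [3.139, -0.137, -0.002]
contact_force: [0.5, 0.2, -0.4]
grip_width: 0.0195
gripper_force: 0.0
t 22.15 tcp [ 0.4505 -0.0193  0.2469] ydir -94.98 z [-0.001 -0.    -1.   ] grip 0.0195 0.0 F [ 0.5  0.2 -0.4]
```

View pics/w5.png

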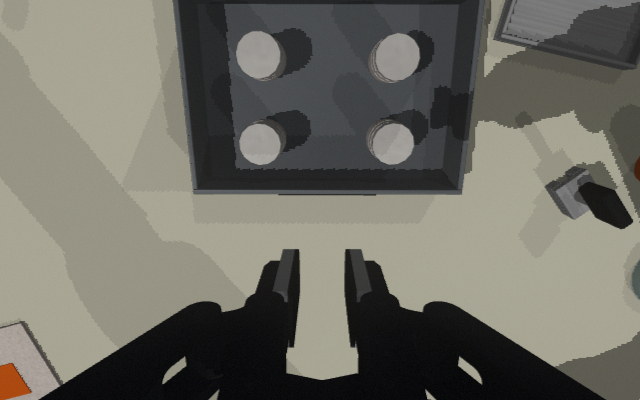

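```bash
python3 -m jog '[{"rx":0,"ry":0,"rz":0,"x":0,"y":0,"z":1,"jaw":-1},{"rx":0,"ry":0,"rz":0,"x":1,"y":-0.1,"z":0.2,"jaw":-1},{"rx":0,"ry":0,"rz":0,"x":1,"y":-0.1,"z":0,"jaw":-1},{"rx":0,"ry":0,"rz":0,"x":1,"y":-0.1,"z":0,"jaw":-1},{"rx":0,"ry":0,"rz":0,"x":1,"y":-0.1,"z":0,"jaw":-1},{"rx":0,"ry":0,"rz":0,"x":0.2,"y":0,"z":0,"jaw":-1},{"rx":0,"ry":0,"rz":0,"x":0,"y":0,"z":0,"jaw":-1},{"rx":0,"ry":0,"rz":0,"x":0,"y":0,"z":0,"jaw":-1}]' 40
python3 - <<'E'
from h import *
o,M=st(); p=o['tcp_pos']
H=np.array([.609,-.038,.055]);u=np.array([.996,-.087])
prev=p
for th in (1.75,1.5,1.25,1.0,.75,.5,.3,.15,.05,0):
    a=-.165*np.cos(th)+.008*np.sin(th)+.011; z=.055+.165*np.sin(th)+.008*np.cos(th)
    if th==1.75:a+=.02
    q=np.r_[H[:2]+u*a,z]; print(th,q.round(3),((q-prev)/.06).round(2)); prev=q
E
```

```text
clock: 23.2
tcp_pos: [0.7019, -0.0431, 0.3195]
orientation: [3.139, -0.136, -0.002]
contact_force: [-0.4, -0.0, -0.5]
grip_width: -0.0001
gripper_force: 0.0
t 23.2 tcp [ 0.7019 -0.0431  0.3195] ydir -94.97 z [-0.001 -0.    -1.   ] grip -0.0001 0.0 F [-0.4 -0.  -0.5]
1.75 [ 0.677 -0.044  0.216] [-0.41 -0.01 -1.73]
1.5 [ 0.616 -0.039  0.22 ] [-1.01  0.09  0.07]
1.25 [ 0.576 -0.035  0.214] [-0.68  0.06 -0.1 ]
1.0 [ 0.538 -0.032  0.198] [-0.63  0.06 -0.27]
0.75 [ 0.505 -0.029  0.173] [-0.55  0.05 -0.41]
0.5 [ 0.48  -0.027  0.141] [-0.43  0.04 -0.54]
0.3 [ 0.465 -0.025  0.111] [-0.24  0.02 -0.5 ]
0.15 [ 0.459 -0.025  0.088] [-0.11  0.01 -0.4 ]
0.05 [ 0.456 -0.025  0.071] [-0.04  0.   -0.27]
0 [ 0.456 -0.025  0.063] [-0.01  0.   -0.14]
```

```bash
python3 -m jog '[{"rx":0,"ry":0,"rz":0,"x":0,"y":0,"z":-0.9,"jaw":-1},{"rx":0,"ry":0,"rz":0,"x":0,"y":0,"z":-0.83,"jaw":-1},{"rx":0,"ry":0,"rz":0,"x":-0.4,"y":0,"z":0,"jaw":-1},{"rx":0,"ry":0,"rz":0,"x":-0.5,"y":0.04,"z":0.03,"jaw":-1},{"rx":0,"ry":0,"rz":0,"x":-0.5,"y":0.04,"z":0.03,"jaw":-1},{"rx":0,"ry":0,"rz":0,"x":-0.34,"y":0.03,"z":-0.05,"jaw":-1},{"rx":0,"ry":0,"rz":0,"x":-0.34,"y":0.03,"z":-0.05,"jaw":-1}]' 
python3 -m jog '[{"rx":0,"ry":0,"rz":0,"x":-0.31,"y":0.03,"z":-0.13,"jaw":-1},{"rx":0,"ry":0,"rz":0,"x":-0.31,"y":0.03,"z":-0.14,"jaw":-1},{"rx":0,"ry":0,"rz":0,"x":-0.27,"y":0.03,"z":-0.2,"jaw":-1},{"rx":0,"ry":0,"rz":0,"x":-0.27,"y":0.02,"z":-0.2,"jaw":-1},{"rx":0,"ry":0,"rz":0,"x":-0.22,"y":0.02,"z":-0.27,"jaw":-1},{"rx":0,"ry":0,"rz":0,"x":-0.22,"y":0.02,"z":-0.27,"jaw":-1},{"rx":0,"ry":0,"rz":0,"x":0,"y":0,"z":0,"jaw":-1}]'
python3 - <<'E'
from h import *
st();cv2.imwrite('pics/s6.png',grab_frame('scene')[100:300,200:450,::-1].repeat(2,0).repeat(2,1))
E
```

```text
clock: 24.08
tcp_pos: [0.5777, -0.0351, 0.2152]
orientation: [3.138, -0.137, 0.007]
contact_force: [3.7, 0.7, -0.7]
grip_width: -0.0003
gripper_force: 1.2
clock: 24.95
tcp_pos: [0.48, -0.0262, 0.1408]
orientation: [3.138, -0.136, -0.003]
contact_force: [0.7, 0.3, 0.0]
grip_width: -0.0
gripper_force: 0.0
t 24.95 tcp [ 0.48   -0.0262  0.1408] ydir -94.98 z [-0.002 -0.001 -1.   ] grip -0.0 0.0 F [0.7 0.3 0. ]
```

View pics/s6.png

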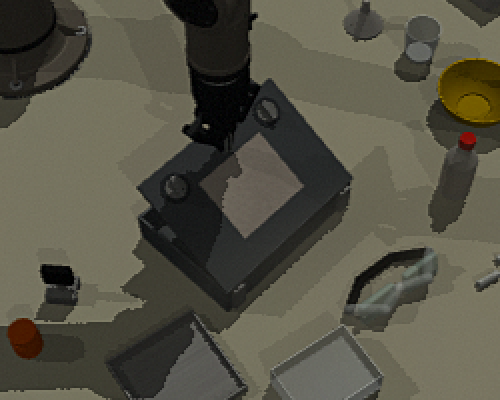

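```bash
python3 -m jog '[{"rx":0,"ry":0,"rz":0,"x":-0.12,"y":0.01,"z":-0.25,"jaw":-1},{"rx":0,"ry":0,"rz":0,"x":-0.12,"y":0.01,"z":-0.25,"jaw":-1},{"rx":0,"ry":0,"rz":0,"x":-0.11,"y":0,"z":-0.4,"jaw":-1},{"rx":0,"ry":0,"rz":0,"x":-0.04,"y":0,"z":-0.25,"jaw":-1},{"rx":0,"ry":0,"rz":0,"x":0,"y":0,"z":-0.15,"jaw":-1},{"rx":0,"ry":0,"rz":0,"x":0,"y":0,"z":-0.05,"jaw":-1},{"rx":0,"ry":0,"rz":0,"x":0,"y":0,"z":-0.05,"jaw":-1},{"rx":0,"ry":0,"rz":0,"x":0,"y":0,"z":0,"jaw":-1}]' 
```

```text
clock: 26.0
tcp_pos: [0.4596, -0.0249, 0.0627]
orientation: [3.137, -0.138, 0.001]
contact_force: [-24.3, 0.4, 77.5]
grip_width: 0.0002
gripper_force: 38.8
```

```bash
python3 -m jog '[{"rx":0,"ry":0,"rz":0,"x":0,"y":0,"z":0.3,"jaw":-1},{"rx":0,"ry":0,"rz":0,"x":0,"y":0,"z":1,"jaw":-1},{"rx":0,"ry":0,"rz":0,"x":0,"y":0,"z":1,"jaw":-1},{"rx":0,"ry":0,"rz":0,"x":0,"y":0,"z":0.8,"jaw":-1},{"rx":0,"ry":0,"rz":0,"x":0,"y":0,"z":0,"jaw":0.3},{"rx":0,"ry":0,"rz":0,"x":0,"y":0,"z":0,"jaw":0.3}]' 
python3 - <<'E'
from h import *
st();P=camera_params('wrist');f=grab_frame('wrist');cv2.imwrite('pics/w7.png',f[:,:,::-1]);np.save('w7.npy',f);import pickle;pickle.dump(P,open('w7.pkl','wb'))
E
```

```text
clock: 26.75
tcp_pos: [0.4588, -0.025, 0.2429]
orientation: [3.138, -0.137, 0.001]
contact_force: [-0.5, -0.8, 0.3]
grip_width: 0.0355
gripper_force: 0.0
t 26.75 tcp [ 0.4588 -0.025   0.2429] ydir -95.01 z [ 0. -0. -1.] grip 0.0355 0.0 F [-0.5 -0.8  0.3]
```

View pics/w7.png

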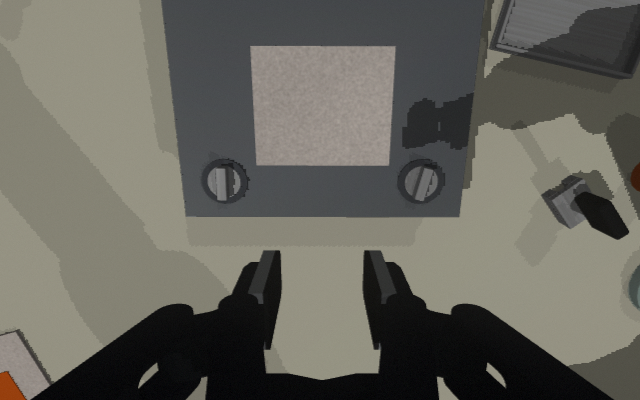

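```bash
python3 - <<'E'
from h import *
import pickle
np.set_printoptions(precision=4,suppress=True)
f=np.load('w7.npy');P=pickle.load(open('w7.pkl','rb'))
for u,v in((223,182),(422,182)):
    g=cv2.cvtColor(f,cv2.COLOR_RGB2GRAY)[v-26:v+26,u-26:u+26]
    for th in (120,135,150):
        m=(g>th).astype(np.uint8);n,l,s,c=cv2.connectedComponentsWithStats(m)
        if n<2: continue
        i=1+np.argmax(s[1:,4]);ys,xs=np.where(l==i)
        W=np.array([ray('w',(x+u-26,y+v-26),.076,P)[:2] for x,y in zip(xs,ys)]).astype(np.float32)
        rc=cv2.minAreaRect(W*1000)
        e,V=np.linalg.eigh(np.cov(W.T)); d=V[:,1]*np.sign(V[0,1])
        print(th,s[i][4],W.mean(0),np.degrees(np.arctan2(d[1],d[0])),rc)
c=[ray('w',q,.063,P)for q in((187,216),(459,216))];print(c,np.linalg.norm(c[0]-c[1]))
for q in((572,205),(600,213)):print('key',ray('w',q,.03,P),ray('w',q,.073,P))
E
```

```text
120 212 [0.4641 0.0652] -8.080339155118706 ((462.9673767089844, 65.25674438476562), (7.0410919189453125, 27.736051559448242), 80.52410125732422)
135 1 [0.4767 0.0656] nan ((476.66387939453125, 65.57597351074219), (0.0, 0.0), 0.0)
[array([0.4321, 0.1056, 0.063 ]), array([ 0.4098, -0.1507,  0.063 ])] 0.257269770646666
key [ 0.3992 -0.279   0.03  ] [ 0.4153 -0.2489  0.073 ]
key [ 0.3878 -0.309   0.03  ] [ 0.4053 -0.2753  0.073 ]<stdin>:13: RuntimeWarning: Degrees of freedom <= 0 for slice
  c *= np.true_divide(1, fact)
  c *= np.true_divide(1, fact)
```

```bash
python3 -m jog '[{"rx":0,"ry":0,"rz":0,"x":-0.2,"y":-0.9,"z":0,"jaw":0.3},{"rx":0,"ry":0,"rz":0,"x":-0.2,"y":-0.9,"z":0,"jaw":0.3},{"rx":0,"ry":0,"rz":0,"x":-0.2,"y":-0.9,"z":0,"jaw":0.3},{"rx":0,"ry":0,"rz":0,"x":-0.2,"y":-0.9,"z":0,"jaw":0.3},{"rx":0,"ry":0,"rz":0,"x":-0.2,"y":-0.82,"z":-0.5,"jaw":0.3},{"rx":0,"ry":0,"rz":0,"x":0,"y":0,"z":0,"jaw":0.3},{"rx":0,"ry":0,"rz":0,"x":0,"y":0,"z":0,"jaw":0.3}]' 
python3 - <<'E'
from h import *
import pickle
np.set_printoptions(precision=4,suppress=True)
f=np.load('w7.npy');P=pickle.load(open('w7.pkl','rb'))
u,v=422,182
g=cv2.cvtColor(f,cv2.COLOR_RGB2GRAY)[v-26:v+26,u-26:u+26]
for th in (85,95,105,112):
        m=(g>th).astype(np.uint8);n,l,s,c=cv2.connectedComponentsWithStats(m)
        for i in range(1,n):
          if s[i][4]<60:continue
          ys,xs=np.where(l==i)
          W=np.array([ray('w',(x+u-26,y+v-26),.076,P)[:2] for x,y in zip(xs,ys)]).astype(np.float32)
          e,V=np.linalg.eigh(np.cov(W.T)); d=V[:,1]*np.sign(V[0,1])
          print(th,s[i][4],W.mean(0),np.degrees(np.arctan2(d[1],d[0])),cv2.minAreaRect(W*1000))
o,M=st();print(o['joints'])
P=camera_params('wrist');f=grab_frame('wrist')
big=cv2.resize(f[100:300,220:420],(400,400),interpolation=cv2.INTER_CUBIC); z=cv2.resize(np.load('w7.npy')[v-26:v+26,u-26:u+26],(400,400),interpolation=cv2.INTER_CUBIC)
cv2.imwrite('pics/w8.png',np.hstack([big,z])[:,:,::-1]);np.save('w8.npy',f);pickle.dump(P,open('w8.pkl','wb'))
E
```

```text
clock: 27.68
tcp_pos: [0.3985, -0.2893, 0.2116]
orientation: [-3.137, 0.137, 0.004]
contact_force: [0.2, 0.4, 0.4]
grip_width: 0.0554
gripper_force: 0.0
85 224 [ 0.4524 -0.1031] -18.234259953191987 ((452.55584716796875, -102.49247741699219), (9.114241600036621, 25.3873348236084), 71.03309631347656)
85 414 [ 0.447  -0.1162] -19.942885984278963 ((446.0422058105469, -117.29991912841797), (15.289568901062012, 28.87737274169922), 72.58582305908203)
95 380 [ 0.447  -0.1162] -20.668268083479145 ((445.8611755371094, -117.4367446899414), (14.927899360656738, 28.59592628479004), 72.78202819824219)
105 242 [ 0.4472 -0.1141] -17.48345824816509 ((446.83892822265625, -113.96538543701172), (6.923858165740967, 28.39242172241211), 72.32530212402344)
t 27.68 tcp [ 0.3985 -0.2893  0.2116] ydir -94.99 z [-0.002  0.002 -1.   ] grip 0.0554 0.0 F [0.2 0.4 0.4]
[ 0.4964  0.201   0.0057  2.0024 -0.0019  0.941  -1.1548]
```

View pics/w8.png

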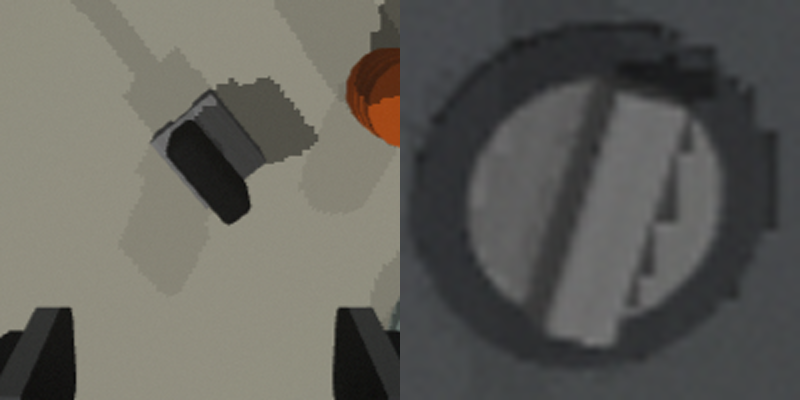

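```bash
python3 - <<'E'
from h import *
import pickle
np.set_printoptions(precision=4,suppress=True)
f=np.load('w8.npy');P=pickle.load(open('w8.pkl','rb'))
w=lambda q,z:ray('w',(220+q[0]/2,100+q[1]/2),z,P)[:2]
A,B,C=[w(q,.021) for q in((151,140),(210,90),(266,160))]
print('foot',(A+C)/2,np.linalg.norm(A-B),np.linalg.norm(C-B),np.degrees(np.arctan2(*(B-C)[::-1])),np.degrees(np.arctan2(*(A-B)[::-1])))
g=f[100:300,220:420].max(2); m=(g<45).astype(np.uint8);n,l,s,c=cv2.connectedComponentsWithStats(m)
i=[k for k in range(1,n) if abs(c[k]-[104,86]).max()<15 and s[k][4]>200];print(s[i],c[i])
ys,xs=np.where(l==i[0]);W=np.array([ray('w',(x+220,y+100),.073,P)[:2] for x,y in zip(xs,ys)]).astype(np.float32)
rc=cv2.minAreaRect(W*1000);print(rc)
e,V=np.linalg.eigh(np.cov(W.T));print(np.degrees(np.arctan2(V[1,1],V[0,1])))
W2=np.array([ray('w',(x+220,y+100),.05,P)[:2] for x,y in zip(xs,ys)]);print(W.mean(0),W2.mean(0))
E
```

```text
foot [ 0.397 -0.291] 0.036296282378032785 0.042494125165586066 33.85339869367078 125.32808688797431
[[  84   60   41   52 1087]] [[104.      85.2649]]
((399.8703918457031, -291.1441345214844), (44.62651824951172, 17.84770965576172), 33.31474685668945)
-149.2586852804069
[ 0.4004 -0.2907] [ 0.3944 -0.2903]
```

```bash
python3 -m jog '[{"rx":0,"ry":0,"rz":1,"x":0,"y":0,"z":0,"jaw":0.3},{"rx":0,"ry":0,"rz":1,"x":-0.01,"y":-0.02,"z":0,"jaw":0.3},{"rx":0,"ry":0,"rz":1,"x":0,"y":0,"z":-0.5,"jaw":0.3},{"rx":0,"ry":0,"rz":0.9,"x":0,"y":0,"z":-0.5,"jaw":0.3},{"rx":0,"ry":0,"rz":0,"x":0,"y":0,"z":0,"jaw":0.3},{"rx":0,"ry":0,"rz":0,"x":0,"y":0,"z":0,"jaw":0.3}]' 
python3 - <<'E'
from h import *
st();P=camera_params('wrist');f=grab_frame('wrist');cv2.imwrite('pics/w9.png',f[60:360,120:520,::-1])
R,t=P['R'],P['t']
for z in (.073,.021):
    q=R@np.array([.397,-.291,z])+t;print(P['fx']*q[0]/q[2]+P['cx']-120,P['fy']*q[1]/q[2]+P['cy']-60)
E
```

```text
clock: 28.48
tcp_pos: [0.3993, -0.2909, 0.154]
orientation: [3.004, 0.916, 0.002]
contact_force: [-0.0, -0.5, 0.4]
grip_width: 0.0553
gripper_force: 0.0
t 28.48 tcp [ 0.3993 -0.2909  0.154 ] ydir -56.1 z [ 0.001 -0.001 -1.   ] grip 0.0553 0.0 F [-0.  -0.5  0.4]
200.14729683664234 154.01861051051634
200.395403230017 132.84474889469593
```

View pics/w9.png

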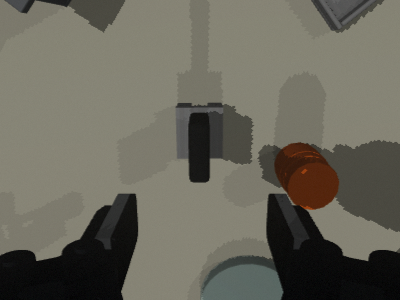

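```bash
python3 -m jog '[{"rx":0,"ry":0,"rz":0,"x":-0.03,"y":0,"z":0,"jaw":-0.1},{"rx":0,"ry":0,"rz":0,"x":0,"y":0,"z":-0.8,"jaw":-0.1},{"rx":0,"ry":0,"rz":0,"x":0,"y":0,"z":-0.7,"jaw":-0.1},{"rx":0,"ry":0,"rz":0,"x":0,"y":0,"z":-0.43,"jaw":-0.1},{"rx":0,"ry":0,"rz":0,"x":0,"y":0,"z":0,"jaw":-0.1},{"rx":0,"ry":0,"rz":0,"x":0,"y":0,"z":0,"jaw":-0.1}]'
python3 -m jog '[{"rx":0,"ry":0,"rz":0,"x":0,"y":0,"z":0,"jaw":-1},{"rx":0,"ry":0,"rz":0,"x":0,"y":0,"z":0,"jaw":-1},{"rx":0,"ry":0,"rz":0,"x":0,"y":0,"z":0,"jaw":-1},{"rx":0,"ry":0,"rz":0,"x":0,"y":0,"z":0,"jaw":-1},{"rx":0,"ry":0,"rz":0,"x":0,"y":0,"z":0.5,"jaw":-1},{"rx":0,"ry":0,"rz":0,"x":0,"y":0,"z":1,"jaw":-1},{"rx":0,"ry":0,"rz":0,"x":0,"y":0,"z":0.8,"jaw":-1},{"rx":0,"ry":0,"rz":0,"x":0,"y":0,"z":0,"jaw":-1}]' 80
```

```text
clock: 29.28
tcp_pos: [0.3974, -0.2918, 0.0383]
orientation: [3.003, 0.917, 0.002]
contact_force: [0.5, -0.2, -0.3]
grip_width: 0.0381
gripper_force: 0.0
clock: 30.28
tcp_pos: [0.3987, -0.2926, 0.179]
orientation: [2.999, 0.916, 0.009]
contact_force: [0.2, 0.7, -1.8]
grip_width: 0.0131
gripper_force: 78.7
```

```bash
python3 -m jog '[{"rx":0,"ry":0,"rz":1,"x":0.08,"y":0.3,"z":0,"jaw":-1},{"rx":0,"ry":0,"rz":1,"x":0.08,"y":0.3,"z":0,"jaw":-1},{"rx":0,"ry":0,"rz":1,"x":0.08,"y":0.3,"z":0,"jaw":-1},{"rx":0,"ry":0,"rz":1,"x":0.08,"y":0.3,"z":0,"jaw":-1},{"rx":0,"ry":0,"rz":1,"x":0.08,"y":0.3,"z":0,"jaw":-1},{"rx":0,"ry":0,"rz":1,"x":0.08,"y":0.3,"z":0,"jaw":-1},{"rx":0,"ry":0,"rz":1,"x":0.08,"y":0.3,"z":0,"jaw":-1},{"rx":0,"ry":0,"rz":1,"x":0.08,"y":0.3,"z":0,"jaw":-1}]' 80
python3 -m jog '[{"rx":0,"ry":0,"rz":1,"x":0.08,"y":0.3,"z":0,"jaw":-1},{"rx":0,"ry":0,"rz":1,"x":0.08,"y":0.27,"z":0,"jaw":-1},{"rx":0,"ry":0,"rz":1,"x":0,"y":0,"z":-0.3,"jaw":-1},{"rx":0,"ry":0,"rz":1,"x":0,"y":0,"z":0,"jaw":-1},{"rx":0,"ry":0,"rz":0.85,"x":0,"y":0,"z":0,"jaw":-1},{"rx":0,"ry":0,"rz":0,"x":0,"y":0,"z":0,"jaw":-1},{"rx":0,"ry":0,"rz":0,"x":0,"y":0,"z":0,"jaw":-1}]' 80
python3 - <<'E'
from h import *
o,M=st();print(o['joints'].round(2));f=grab_frame('wrist');cv2.imwrite('pics/w10.png',f[60:360,120:520,::-1])
E
```

```text
clock: 31.28
tcp_pos: [0.434, -0.1465, 0.1739]
orientation: [-1.702, -2.638, 0.001]
contact_force: [0.1, 0.5, -1.3]
grip_width: 0.0131
gripper_force: 78.5
clock: 32.15
tcp_pos: [0.444, -0.113, 0.1566]
orientation: [-0.482, -3.103, -0.0]
contact_force: [0.2, -0.5, -2.0]
grip_width: 0.0129
gripper_force: 78.5
t 32.15 tcp [ 0.444  -0.113   0.1566] ydir 72.33 z [-0.001  0.    -1.   ] grip 0.0129 78.5 F [ 0.2 -0.5 -2. ]
[ 0.6   0.27 -0.55  2.1   0.19  0.82  1.19]
```

View pics/w10.png

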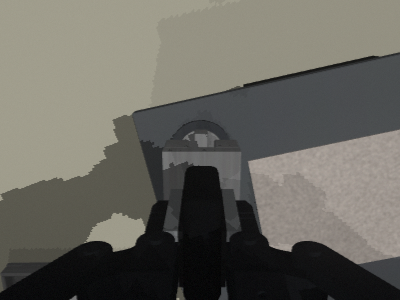

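```bash
python3 -m jog '[{"rx":0,"ry":0,"rz":0,"x":0.06,"y":-0.03,"z":0,"jaw":-1},{"rx":0,"ry":0,"rz":0,"x":0,"y":0,"z":-0.3,"jaw":-1},{"rx":0,"ry":0,"rz":0,"x":0,"y":0,"z":-0.3,"jaw":-1},{"rx":0,"ry":0,"rz":0,"x":0,"y":0,"z":0,"jaw":-1}]' 80
python3 -m jog '[{"rx":0,"ry":0,"rz":0,"x":0,"y":0,"z":-0.1,"jaw":-1},{"rx":0,"ry":0,"rz":0,"x":0,"y":0,"z":-0.1,"jaw":-1},{"rx":0,"ry":0,"rz":0,"x":0,"y":0,"z":0,"jaw":-1},{"rx":0,"ry":0,"rz":0,"x":0,"y":0,"z":0,"jaw":-1}]' 80
```

```text
clock: 32.7
tcp_pos: [0.4474, -0.1147, 0.1202]
orientation: [-0.478, -3.102, -0.001]
contact_force: [-0.1, -0.0, -2.0]
grip_width: 0.0129
gripper_force: 78.5
clock: 33.2
tcp_pos: [0.4482, -0.1149, 0.1093]
orientation: [0.478, 3.105, -0.0]
contact_force: [-0.5, 0.5, -1.6]
grip_width: 0.0129
gripper_force: 78.5
```

```bash
python3 -m jog '[{"rx":0,"ry":0,"rz":0,"x":0,"y":0,"z":-0.11,"jaw":-1},{"rx":0,"ry":0,"rz":0,"x":0,"y":0,"z":0,"jaw":-1},{"rx":0,"ry":0,"rz":-0.6,"x":0,"y":0,"z":0,"jaw":-1},{"rx":0,"ry":0,"rz":-0.6,"x":0,"y":0,"z":0,"jaw":-1},{"rx":0,"ry":0,"rz":-0.6,"x":0,"y":0,"z":0,"jaw":-1},{"rx":0,"ry":0,"rz":-0.6,"x":0,"y":0,"z":0,"jaw":-1},{"rx":0,"ry":0,"rz":-0.6,"x":0,"y":0,"z":0,"jaw":-1},{"rx":0,"ry":0,"rz":-0.6,"x":0,"y":0,"z":0,"jaw":-1}]' 80
python3 -c "
from h import *
o,M=st();print(o['moment'].round(2))"
python3 -m jog '[{"rx":0,"ry":0,"rz":-0.6,"x":0,"y":0,"z":0,"jaw":-1},{"rx":0,"ry":0,"rz":-0.6,"x":0,"y":0,"z":0,"jaw":-1},{"rx":0,"ry":0,"rz":-0.6,"x":0,"y":0,"z":0,"jaw":-1},{"rx":0,"ry":0,"rz":-0.6,"x":0,"y":0,"z":0,"jaw":-1},{"rx":0,"ry":0,"rz":-0.6,"x":0,"y":0,"z":0,"jaw":-1},{"rx":0,"ry":0,"rz":0,"x":0,"y":0,"z":0,"jaw":-1}]' 80
python3 -c "
from h import *
o,M=st();print(o['moment'].round(2))"
```

```text
clock: 34.2
tcp_pos: [0.4478, -0.1153, 0.1024]
orientation: [-1.419, -2.803, 0.001]
contact_force: [-0.4, -1.9, -1.7]
grip_width: 0.013
gripper_force: 78.4
t 34.2 tcp [ 0.4478 -0.1153  0.1024] ydir 36.29 z [-0.001 -0.001 -1.   ] grip 0.013 78.4 F [-0.4 -1.9 -1.7]
[-0.45  0.08  0.08]
clock: 34.95
tcp_pos: [0.4475, -0.1151, 0.1023]
orientation: [-2.091, -2.344, 0.002]
contact_force: [-1.4, -2.0, -1.4]
grip_width: 0.013
gripper_force: 78.5
t 34.95 tcp [ 0.4475 -0.1151  0.1023] ydir 6.54 z [-0.001 -0.    -1.   ] grip 0.013 78.5 F [-1.4 -2.  -1.4]
[-0.36  0.39  0.04]
```

```bash
python3 -m jog '[{"rx":0,"ry":0,"rz":-0.4,"x":0,"y":0,"z":0,"jaw":-1},{"rx":0,"ry":0,"rz":-0.4,"x":0,"y":0,"z":0,"jaw":-1},{"rx":0,"ry":0,"rz":0,"x":0,"y":0,"z":0,"jaw":-1}]' 80
python3 -c "
from h import *
o,M=st();print(o['moment'].round(2))"
python3 -m jog '[{"rx":0,"ry":0,"rz":-0.3,"x":0,"y":0,"z":0,"jaw":-1},{"rx":0,"ry":0,"rz":-0.2,"x":0,"y":0,"z":0,"jaw":-1},{"rx":0,"ry":0,"rz":0,"x":0,"y":0,"z":0,"jaw":-1}]' 80
python3 -c "
from h import *
o,M=st();print(o['moment'].round(2))"
```

```text
clock: 35.33
tcp_pos: [0.4474, -0.1149, 0.1023]
orientation: [-2.247, -2.194, 0.002]
contact_force: [-1.6, -1.6, -1.2]
grip_width: 0.0132
gripper_force: 78.5
t 35.33 tcp [ 0.4474 -0.1149  0.1023] ydir -1.36 z [-0.001 -0.    -1.   ] grip 0.0132 78.5 F [-1.6 -1.6 -1.2]
[-0.3   0.56 -0.01]
clock: 35.7
tcp_pos: [0.4474, -0.1149, 0.1022]
orientation: [-2.341, -2.094, 0.002]
contact_force: [-3.9, -2.6, -2.2]
grip_width: 0.013
gripper_force: 78.6
t 35.7 tcp [ 0.4474 -0.1149  0.1022] ydir -6.37 z [-0.001 -0.    -1.   ] grip 0.013 78.6 F [-3.9 -2.6 -2.2]
[-0.5   0.97  0.46]
```

```bash
python3 -m jog '[{"rx":0,"ry":0,"rz":-0.25,"x":0,"y":0,"z":0,"jaw":-1},{"rx":0,"ry":0,"rz":0,"x":0,"y":0,"z":0,"jaw":-1}]' 80
python3 -c "
from h import *
o,M=st();print(o['moment'].round(2))"
python3 -m jog '[{"rx":0,"ry":0,"rz":0.6,"x":0,"y":0,"z":0,"jaw":-1},{"rx":0,"ry":0,"rz":0.45,"x":0,"y":0,"z":0,"jaw":-1},{"rx":0,"ry":0,"rz":0,"x":0,"y":0,"z":0,"jaw":-1},{"rx":0,"ry":0,"rz":0,"x":0,"y":0,"z":0.3,"jaw":-1},{"rx":0,"ry":0,"rz":0,"x":0,"y":0,"z":0.7,"jaw":-1},{"rx":0,"ry":0,"rz":0,"x":0,"y":0,"z":0,"jaw":-1}]' 80
python3 -c "
from h import *
o,M=st();print(o['moment'].round(2))"
```

```text
clock: 35.95
tcp_pos: [0.4473, -0.1149, 0.1022]
orientation: [-2.385, -2.044, 0.002]
contact_force: [-4.6, -2.7, -0.8]
grip_width: 0.0129
gripper_force: 79.8
t 35.95 tcp [ 0.4473 -0.1149  0.1022] ydir -8.8 z [-0.002 -0.001 -1.   ] grip 0.0129 79.8 F [-4.6 -2.7 -0.8]
[-0.65  1.16  1.05]
clock: 36.7
tcp_pos: [0.4517, -0.1149, 0.1657]
orientation: [2.189, 2.244, 0.009]
contact_force: [0.3, -0.4, -1.4]
grip_width: 0.0129
gripper_force: 78.7
t 36.7 tcp [ 0.4517 -0.1149  0.1657] ydir 1.41 z [ 0.009 -0.001 -1.   ] grip 0.0129 78.7 F [ 0.3 -0.4 -1.4]
[-0.01 -0.    0.03]
```

```bash
python3 -m jog '[{"rx":0,"ry":0,"rz":1,"x":0.03,"y":0.37,"z":0,"jaw":-1},{"rx":0,"ry":0,"rz":1,"x":0.03,"y":0.37,"z":0,"jaw":-1},{"rx":0,"ry":0,"rz":1,"x":0.03,"y":0.37,"z":0,"jaw":-1},{"rx":0,"ry":0,"rz":1,"x":0.03,"y":0.37,"z":0,"jaw":-1},{"rx":0,"ry":0,"rz":1,"x":0.03,"y":0.37,"z":0,"jaw":-1},{"rx":0,"ry":0,"rz":1,"x":0.03,"y":0.37,"z":0,"jaw":-1},{"rx":0,"ry":0,"rz":1,"x":0.03,"y":0.37,"z":0,"jaw":-1},{"rx":0,"ry":0,"rz":1,"x":0.03,"y":0.37,"z":0,"jaw":-1}]' 80
python3 -m jog '[{"rx":0,"ry":0,"rz":0,"x":0,"y":0,"z":0,"jaw":-1},{"rx":0,"ry":0,"rz":0,"x":0,"y":0,"z":0,"jaw":-1}]' 80
python3 - <<'E'
from h import *
o,M=st();print(o['joints'].round(2));f=grab_frame('wrist');cv2.imwrite('pics/w11.png',f[60:360,120:520,::-1])
E
```

```text
clock: 37.7
tcp_pos: [0.4628, 0.064, 0.162]
orientation: [0.226, 3.133, 0.002]
contact_force: [1.1, -0.6, -1.8]
grip_width: 0.0129
gripper_force: 78.5
clock: 37.95
tcp_pos: [0.4624, 0.0621, 0.162]
orientation: [-0.239, -3.132, 0.0]
contact_force: [0.6, -0.4, -1.7]
grip_width: 0.013
gripper_force: 78.6
t 37.95 tcp [0.4624 0.0621 0.162 ] ydir 81.29 z [-0.  0. -1.] grip 0.013 78.6 F [ 0.6 -0.4 -1.7]
[ 0.25  0.28 -0.59  2.08  0.21  0.84  0.96]
```

View pics/w11.png

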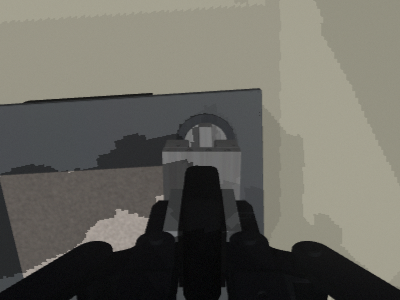

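```bash
python3 -m jog '[{"rx":0,"ry":0,"rz":0.05,"x":0.02,"y":0.04,"z":0,"jaw":-1},{"rx":0,"ry":0,"rz":0,"x":0,"y":0,"z":-0.35,"jaw":-1},{"rx":0,"ry":0,"rz":0,"x":0,"y":0,"z":-0.35,"jaw":-1},{"rx":0,"ry":0,"rz":0,"x":0,"y":0,"z":0,"jaw":-1}]' 80
python3 -m jog '[{"rx":0,"ry":0,"rz":0,"x":0,"y":0,"z":-0.1,"jaw":-1},{"rx":0,"ry":0,"rz":0,"x":0,"y":0,"z":-0.08,"jaw":-1},{"rx":0,"ry":0,"rz":0,"x":0,"y":0,"z":0,"jaw":-1},{"rx":0,"ry":0,"rz":0,"x":0,"y":0,"z":0,"jaw":-1}]' 80
```

```text
clock: 38.5
tcp_pos: [0.4626, 0.0646, 0.1194]
orientation: [-0.22, -3.131, 0.001]
contact_force: [-0.1, 0.4, -1.2]
grip_width: 0.0133
gripper_force: 78.6
clock: 39.0
tcp_pos: [0.4639, 0.0652, 0.1099]
orientation: [0.219, 3.133, 0.0]
contact_force: [0.6, -0.4, -2.4]
grip_width: 0.0131
gripper_force: 78.6
```

```bash
python3 -m jog '[{"rx":0,"ry":0,"rz":0,"x":0,"y":0,"z":-0.12,"jaw":-1},{"rx":0,"ry":0,"rz":0,"x":0,"y":0,"z":0,"jaw":-1},{"rx":0,"ry":0,"rz":-0.65,"x":0,"y":0,"z":0,"jaw":-1},{"rx":0,"ry":0,"rz":-0.65,"x":0,"y":0,"z":0,"jaw":-1},{"rx":0,"ry":0,"rz":-0.65,"x":0,"y":0,"z":0,"jaw":-1},{"rx":0,"ry":0,"rz":-0.65,"x":0,"y":0,"z":0,"jaw":-1},{"rx":0,"ry":0,"rz":-0.65,"x":0,"y":0,"z":0,"jaw":-1},{"rx":0,"ry":0,"rz":-0.65,"x":0,"y":0,"z":0,"jaw":-1}]' 80
python3 -m jog '[{"rx":0,"ry":0,"rz":-0.65,"x":0,"y":0,"z":0,"jaw":-1},{"rx":0,"ry":0,"rz":-0.65,"x":0,"y":0,"z":0,"jaw":-1},{"rx":0,"ry":0,"rz":-0.65,"x":0,"y":0,"z":0,"jaw":-1},{"rx":0,"ry":0,"rz":-0.65,"x":0,"y":0,"z":0,"jaw":-1},{"rx":0,"ry":0,"rz":-0.65,"x":0,"y":0,"z":0,"jaw":-1},{"rx":0,"ry":0,"rz":-0.65,"x":0,"y":0,"z":0,"jaw":-1},{"rx":0,"ry":0,"rz":0,"x":0,"y":0,"z":0,"jaw":-1}]' 80
python3 -c "
from h import *
o,M=st();print(o['moment'].round(2))"
python3 -m jog '[{"rx":0,"ry":0,"rz":-0.4,"x":0,"y":0,"z":0,"jaw":-1},{"rx":0,"ry":0,"rz":-0.4,"x":0,"y":0,"z":0,"jaw":-1},{"rx":0,"ry":0,"rz":-0.4,"x":0,"y":0,"z":0,"jaw":-1},{"rx":0,"ry":0,"rz":0,"x":0,"y":0,"z":0,"jaw":-1}]' 80
python3 -c "
from h import *
o,M=st();print(o['moment'].round(2))"
```

```text
clock: 40.0
tcp_pos: [0.4635, 0.0645, 0.1023]
orientation: [-1.258, -2.878, 0.002]
contact_force: [0.8, -2.5, -2.8]
grip_width: 0.0131
gripper_force: 78.4
clock: 40.88
tcp_pos: [0.4633, 0.0649, 0.1023]
orientation: [-2.141, -2.298, 0.001]
contact_force: [-1.3, -0.4, -0.8]
grip_width: 0.0132
gripper_force: 78.5
t 40.88 tcp [0.4633 0.0649 0.1023] ydir 4.05 z [-0.001 -0.001 -1.   ] grip 0.0132 78.5 F [-1.3 -0.4 -0.8]
[-0.15  0.25  0.02]
clock: 41.38
tcp_pos: [0.4632, 0.065, 0.1023]
orientation: [2.366, 2.067, -0.002]
contact_force: [-1.0, -2.1, -1.8]
grip_width: 0.0129
gripper_force: 79.0
t 41.38 tcp [0.4632 0.065  0.1023] ydir -7.72 z [-0.001 -0.001 -1.   ] grip 0.0129 79.0 F [-1.  -2.1 -1.8]
[-0.51  0.27  0.87]
```

```bash
python3 -m jog '[{"rx":0,"ry":0,"rz":0.6,"x":0,"y":0,"z":0,"jaw":-1},{"rx":0,"ry":0,"rz":0.5,"x":0,"y":0,"z":0,"jaw":-1},{"rx":0,"ry":0,"rz":0,"x":0,"y":0,"z":0,"jaw":-1},{"rx":0,"ry":0,"rz":0,"x":0,"y":0,"z":0.3,"jaw":-1},{"rx":0,"ry":0,"rz":0,"x":0,"y":0,"z":0.7,"jaw":-1},{"rx":0,"ry":0,"rz":0,"x":0.2,"y":-0.5,"z":0.4,"jaw":-1},{"rx":0,"ry":0,"rz":0,"x":0.35,"y":-0.9,"z":0,"jaw":-1},{"rx":0,"ry":0,"rz":0,"x":0.35,"y":-0.9,"z":0,"jaw":-1}]' 80
python3 -m jog '[{"rx":0,"ry":0,"rz":0,"x":0.35,"y":-0.9,"z":0,"jaw":-1},{"rx":0,"ry":0,"rz":0,"x":0.35,"y":-0.9,"z":0,"jaw":-1},{"rx":0,"ry":0,"rz":0,"x":0.35,"y":-0.9,"z":0,"jaw":-1},{"rx":0,"ry":0,"rz":0,"x":0.35,"y":-0.83,"z":0,"jaw":-1},{"rx":0,"ry":0,"rz":0,"x":0,"y":0,"z":0,"jaw":-1},{"rx":0,"ry":0,"rz":0,"x":0,"y":0,"z":0,"jaw":-1}]' 80
python3 - <<'E'
from h import *
st();f=grab_frame('top');s=grab_frame('scene')
a=cv2.resize(f[150:270,260:390],(390,360),interpolation=cv2.INTER_CUBIC);b=cv2.resize(s[130:250,260:390],(390,360),interpolation=cv2.INTER_CUBIC)
cv2.imwrite('pics/t12.png',np.clip(np.hstack([a,b])[:,:,::-1]*1.5,0,255).astype(np.uint8))
E
```

```text
clock: 42.38
tcp_pos: [0.5188, -0.0738, 0.1873]
orientation: [2.161, 2.278, 0.003]
contact_force: [0.6, 0.9, -1.6]
grip_width: 0.0129
gripper_force: 78.6
clock: 43.12
tcp_pos: [0.6016, -0.2838, 0.1859]
orientation: [-2.162, -2.277, -0.001]
contact_force: [0.8, 0.5, -1.4]
grip_width: 0.0131
gripper_force: 78.5
t 43.12 tcp [ 0.6016 -0.2838  0.1859] ydir 2.98 z [-0.001  0.001 -1.   ] grip 0.0131 78.5 F [ 0.8  0.5 -1.4]
```

View pics/t12.png

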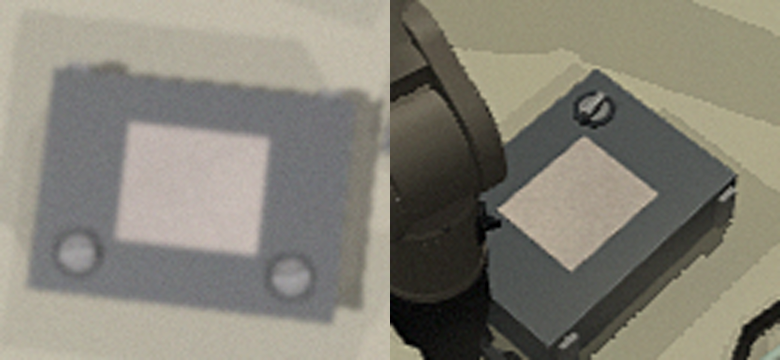

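```bash
python3 -m jog '[{"rx":0,"ry":0,"rz":0,"x":0,"y":0,"z":-0.6,"jaw":-1},{"rx":0,"ry":0,"rz":0,"x":0,"y":0,"z":-0.8,"jaw":-1},{"rx":0,"ry":0,"rz":0,"x":0,"y":0,"z":-0.6,"jaw":-1},{"rx":0,"ry":0,"rz":0,"x":0,"y":0,"z":-0.25,"jaw":-1},{"rx":0,"ry":0,"rz":0,"x":0,"y":0,"z":0,"jaw":-1},{"rx":0,"ry":0,"rz":0,"x":0,"y":0,"z":-0.08,"jaw":-1},{"rx":0,"ry":0,"rz":0,"x":0,"y":0,"z":-0.04,"jaw":-1},{"rx":0,"ry":0,"rz":0,"x":0,"y":0,"z":0,"jaw":-1}]' 80
```

```text
clock: 44.22
tcp_pos: [0.6019, -0.2848, 0.0448]
orientation: [2.162, 2.278, 0.001]
contact_force: [-0.7, 0.2, -1.6]
grip_width: 0.0129
gripper_force: 78.6
```

```bash
python3 -m jog '[{"rx":0,"ry":0,"rz":0,"x":0,"y":0,"z":-0.04,"jaw":-1},{"rx":0,"ry":0,"rz":0,"x":0,"y":0,"z":-0.02,"jaw":-1},{"rx":0,"ry":0,"rz":0,"x":0,"y":0,"z":0,"jaw":-1},{"rx":0,"ry":0,"rz":0,"x":0,"y":0,"z":0,"jaw":-1}]' 80
```

```text
clock: 44.72
tcp_pos: [0.6021, -0.285, 0.0422]
orientation: [2.162, 2.278, 0.0]
contact_force: [-3.4, 0.3, 8.8]
grip_width: 0.0132
gripper_force: 80.1
```

```bash
python3 -m jog '[{"rx":0,"ry":0,"rz":0,"x":0,"y":0,"z":0,"jaw":-0.2},{"rx":0,"ry":0,"rz":0,"x":0,"y":0,"z":0,"jaw":-0.2},{"rx":0,"ry":0,"rz":0,"x":0,"y":0,"z":0,"jaw":-0.2},{"rx":0,"ry":0,"rz":0,"x":0,"y":0,"z":0.4,"jaw":-0.2},{"rx":0,"ry":0,"rz":0,"x":0,"y":0,"z":1,"jaw":-0.2},{"rx":0,"ry":0,"rz":0,"x":0,"y":0,"z":1,"jaw":-0.2},{"rx":0,"ry":0,"rz":0,"x":0,"y":0,"z":1,"jaw":-0.2},{"rx":0,"ry":0,"rz":0,"x":0,"y":0,"z":0.8,"jaw":-0.2}]'
python3 -m jog '[{"rx":0,"ry":0,"rz":-1,"x":-0.5,"y":0.2,"z":0,"jaw":-0.2},{"rx":0,"ry":0,"rz":-1,"x":-0.5,"y":0.2,"z":0,"jaw":-0.2},{"rx":0,"ry":0,"rz":-1,"x":-0.5,"y":0.2,"z":0,"jaw":-0.2},{"rx":0,"ry":0,"rz":-1,"x":-0.5,"y":0.2,"z":0,"jaw":-0.2},{"rx":0,"ry":0,"rz":-1,"x":-0.5,"y":0.2,"z":0,"jaw":-0.2},{"rx":0,"ry":0,"rz":0,"x":0,"y":0,"z":0,"jaw":-0.2},{"rx":0,"ry":0,"rz":0,"x":0,"y":0,"z":0,"jaw":-0.2}]'
python3 - <<'E'
from h import *
st();cv2.imwrite('pics/w13.png',np.hstack([cv2.resize(grab_frame('wrist'),(400,250)),cv2.resize(grab_frame('scene')[120:320,180:500],(400,250))])[:,:,::-1])
E
```

```text
clock: 45.72
tcp_pos: [0.602, -0.2847, 0.2956]
orientation: [2.161, 2.277, 0.001]
contact_force: [0.6, -0.6, -0.2]
grip_width: 0.034
gripper_force: 0.0
clock: 46.6
tcp_pos: [0.4524, -0.2247, 0.2929]
orientation: [2.921, 1.154, 0.001]
contact_force: [0.9, 0.8, 0.3]
grip_width: 0.0342
gripper_force: 0.0
t 46.6 tcp [ 0.4524 -0.2247  0.2929] ydir -46.88 z [ 0.001 -0.    -1.   ] grip 0.0342 0.0 F [0.9 0.8 0.3]
```

View pics/w13.png

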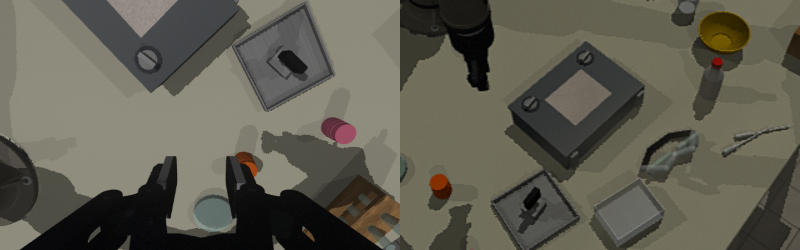

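The key stands upright in the tray (around 290,62 in the left image). The lid is shut, and both screw bars lie along the front edge.

```bash
python3 -c "
from bench import r
print(r.hand_in())"
```

```text
the job is handed in; nothing more can be done
None
```

I handed the job in at about 47 s on the robot clock: all four jars are upright in the case, the lid is shut, both screws are turned to their stops, and the key stands upright in the tray; I moved nothing else, and the hand-in returned no verdict.

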